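Tap the seized crosshead back and free the pipe

TASK

The crosshead of the reaming fixture has seized on its two guide rods and traps the dark red wooden pipe: using the mallet, lightly tap its two steel ends in turn, on the faces towards the pipe, never letting one end get more than about 15 mm ahead of the other, until both ends are back past the red lines on the base. Then lay the mallet back on its cork pad, lift the pipe up out of the fixture and lay it gently in the green saddles of the rack. Touch the crosshead only with the mallet and strike neither its blue middle nor the pipe, and leave everything else on the bench where it is.

Things in the scene. Friction and masses are not known exactly. Their poses are not given: they have to be found in the camera images.
- fixture: Reaming fixture, fixed: aluminium base 225 x 270 x 14 mm, x -135 to +90. Origin on the table, midway under the crosshead's end faces at zero travel; x = the way to tap (away from robot), y to the blue-capped end, z up. Red lines on the base at x = +24 mm. Two rods along x at y = +-95, x -50 to +85, tops 37 mm high, in grey blocks at x = -50 and +82, up to 44 mm high.
- end_left (a point): Centre of the struck face (towards fixture -x) of the crosshead's +y end, blue cap. Site axes: the crosshead's, as the fixture's when square. 85 mm above the table. The end is a steel block 36 mm along x, 44 mm wide, 56 to 110 mm high. It starts 0 to 6 mm along (its x in the fixture's frame) and can go to 36 mm. The two face centres are 190 mm apart.
- end_right (a point): The same for the crosshead's -y end (yellow cap).
- sleeve: The whole crosshead (brass sleeves, steel ends, blue bar), for contacts; origin on the table by the right rod. Each end drags on its rod with about 7 N dry friction and no spring: a tap on one end moves only that end, as far as the tool follows through; it stays there and the other end stays put. Ends over 15 mm out of line score the rods: failure. Blows above 60 N are too hard.
- bridge: Blue bar joining the two ends over the pipe, 22 x 146 x 20 mm, 84 to 104 mm high, origin at its centre; its front is set back 14 mm from the end faces. At zero travel it covers the last 18 mm of the pipe. Not to be struck.
- mallet_grip (a point): Mallet lying on the pad; the point on its handle's axis 50 mm from the head's centre, 31 mm above the table: grip here, 50 N or more. x along the handle to the head, z up. Handle 26 wide (y), 24 high, x -90 to +25 mm. Head a block 50 (x) x 90 (y) x 50 mm centred at x = +50, a dark rubber striking face 45 mm out on each y side. 0.22 to 0.37 kg, balance near x = +35.
- mallet: The same mallet as a solid; origin and axes as the grip point's.
- pad: Cork pad, fixed, 210 (x) x 150 x 6 mm, origin under its centre. The mallet starts on it and goes back on it. The pad lies to one side of the fixture and the rack to the other, either way round.
- pipe_mid (a point): Dark red turned pipe, 180 mm long, 34 mm diameter, an ivory ring of 40 mm diameter, 12 mm wide, at each end; this is its centre, x along its axis. It starts in two black V saddles (14 mm thick, 44 wide, up to 49 mm high, at fixture x = -20 and -105), axis 50 mm above the table, centre at fixture x = -58 +-2, y = 0. Between the saddles it is free to grasp across. 0.15 to 0.26 kg.
- pipe: The same pipe as a solid; origin at its centre.
- rack_seat (a point): Where the centre of the seated pipe belongs in the rack, 50 mm above the table; x along the pipe there (either way round), z up. The rack, fixed, is an oak base 200 x 85 x 12 mm with two green 90 degree V saddles (14 mm thick, 44 wide, up to 49 mm high) at x = +-50 mm.
- rack: The rack as a solid; origin on the table, 50 mm under the seat point.
- spool_black: Bystander, loose: black thread spool, 48 mm across, 63 mm tall. Origin under its centre. To be left alone.
- spool_yellow: Bystander, loose: yellow thread spool, 48 mm across, 63 mm tall. Origin under its centre. To be left alone.
- spool_green: Bystander, loose: green thread spool, 48 mm across, 63 mm tall. Origin under its centre. To be left alone.
- glue_bottle: Bystander, loose: white glue bottle with orange cap, 56 mm across, 110 mm tall. Origin under its centre. To be left alone.
- bell_blank: Bystander, loose: dark red turned wooden bell standing on its wide end, 68 mm across, 85 mm tall. Origin under its centre. To be left alone.
- wax_tin: Bystander, loose: flat tin, 72 mm across, 50 mm tall. Origin under its centre. To be left alone.
- sanding_block: Bystander, loose: cork sanding block, 50 x 80 x 35 mm. Origin under its centre. To be left alone.
Not all that is in view belongs to the job. Leave any orange or turquoise look-alike of the pipe alone.

How it is judged:
By the outcome, as a careful person would: the job done as asked, in the order asked, and still so for the second after the job is handed in, with the robot touching nothing.
It also fails if it takes over 72 s, if anything falls off the work surface, if the arm or the gripper's body presses on something with over 40 N, if the wrist force passes 120 N, or if a joint passes its speed limit or range.

ROBOT

A 6-joint arm with a two-finger parallel gripper is mounted at the origin on the work surface. World frame = base frame: x ahead of the robot, y to its left, z up, the work surface at z = 0. Lengths are in m, angles in rad, forces in N, time in s.
With the tool pointing down it reaches from about 0.25 to 0.775 m from the base axis. Payload 4 kg.
Tool frame: the origin (TCP) lies midway between the tips of the shut fingers; the grasp point (between the pads) lies robot.grip_point_offset behind it (robot.grip_point_offset is the distance from the TCP to the grasp point, in m); z points along the fingers, x is the direction in which the jaws open and shut, and the axes are right-handed (so a half turn about z gives the same grasp; the last joint's range is limited). The gripper opens to 94 mm and grips with 3 to 60 N. Pads are 16 mm wide; open, the fingers measure 119 mm over their backs; the gripper's body (75 mm by 177 mm) begins 78 mm behind the grasp point.
Start: joints at [0.997, 0.087, 1.371, -0, 1.684, -0.103], TCP at [0.249, 0.49, 0.206] pointing down, gripper open.
Joint ranges: [-3.1, 3.1], [-0.76, 2.03], [0.27, 2.55], [-1.08, 4.22], [0.17, 2.65], [-2.57, 2.57]. Speed limits (rad/s): [2.79, 2.79, 3.14, 3.14, 3.14, 3.14].

INTERFACE

Orientations are given as [roll, pitch, yaw] about the fixed x, y, z axes, in that order (R = Rz(yaw) Ry(pitch) Rx(roll)).
In Python, from bench import robot, optics, finder gives the robot as it stands. The module is installed in compiled form; this text tells all that it offers.
- The arm moves only by the tool arm_command, never from a script. Its argument "plan" is a list of rows, each a list of 5 numbers: the opening, from 0 (shut) to 1 (fully open), then the shift along the world's x, y, z in m, then the turn about the world's z in degrees. A call has 1 to 10 rows; each row is the pose to reach, as a shift and turn from the pose commanded when the call began; what a row does not reach only later rows make up. A row lasts 1/8 s, in which the tool goes at most 62.5 mm and 10.7 degrees, less where a joint would pass 70% of its speed; a pose out of reach is approached as far as the arm can. A call with a gripper value outside its range is refused whole. The fingers move at their own pace and stop on an object; the grip force is fixed at half the most. Time passes only in rows, so rows that repeat a pose let the fingers close. It gives the time, the measured TCP pose, the force and the opening at its end, in the units of the state.
- robot.get_obs(): the state, without advancing time (a new reading comes with each control period).
- optics.snapshot(name): name is "scene" or "top"; returns a dict with "image" (480x640x3 uint8, red, green, blue), "fx", "fy", "cx", "cy" (pixels), "dist" ([k1, k2, p1, p2, k3] as OpenCV has them; the pictures are not rectified), "position" and "rotation" of the camera in the world. Camera axes: x right, y down, z forward; pixel columns grow to the right and rows downward; lengths in m; the calibration is good to about 2 mm. A picture is of the moment at which its call begins. There is no depth.
- robot.close_job(): hands the job in, once; it reports no verdict.
Trained networks look in the newest picture that a camera, given by its name, has taken for a name from the list of things; names that differ only in an ending like _2 or _b are one class to them, and where a whole thing is asked for, a point or a joint stands for the part that bears it (a point fixed in the world has none). Each returns a list of dicts, best first, with "p" (0 to 1); they miss things now and then, are a little off and sometimes report something else, mostly with a low value. They report only what shows in the picture. A call takes as long as a camera call. They do not tell look-alikes from the thing itself.
- finder.masks_of(label, camera): "pixels" (480x640 bool, what is visible of it) and "extent" ([left, top, right, bottom] in pixels, round what is visible of it).
The state is a dict: "time": time; "joint_positions": joint angles; "qvel": joint speeds; "joint_torque": joint torques, N m; "tool_pos": TCP position; "ee_rot": TCP orientation; "wrist_force": force on the tool from outside, world axes, zero at the start; "wrist_torque": the same for the moment, N m; "width": finger opening in m.
Only numpy, scipy, OpenCV 4.12 (cv2) and the standard library are available. Lean on these libraries where they do the work, as an engineer would, in place of code of your own. Each camera call takes 0.05 s, during which the arm holds its last target.

## Working session

There is one attempt and no reset: what is moved stays moved. The work goes in short steps, Python scripts to look and compute and a tool call to move; the robot and the scene stay as the last step left them, time stands still between calls to the robot, and variables do not carry over. Pictures are saved under pics/ and viewed, and the job is handed in when it is done.

Besides the shell and the picture viewer there is one more tool, called as name(argument=value, ...) on one line, values as JSON. arm_command: Moves the arm, as the interface text tells. Its arguments: {"type":"object","properties":{"plan":{"type":"array","items":{"type":"array","items":{"type":"number"}}}},"required":["plan"]}

```bash
mkdir -p pics; ls
python3 - <<'E'
from bench import robot, optics, finder
import cv2, numpy as np
for c in ("scene","top"):
    s=optics.snapshot(c)
    cv2.imwrite(f"pics/{c}0.png",s["image"][:,:,::-1])
    print(c,{k:np.round(v,4).tolist() for k,v in s.items() if k!="image"})
print(robot.get_obs(), robot.grip_point_offset)
E
```

```text
pics
scene {'fx': 456.6672, 'fy': 456.6672, 'cx': 314.0306, 'cy': 238.6648, 'dist': [-0.0145, 0.0, 0.0, 0.0, 0.0], 'position': [1.3717, -0.2954, 0.8774], 'rotation': [-2.2728, -0.0062, 1.2457]}
top {'fx': 608.7368, 'fy': 608.7368, 'cx': 313.0306, 'cy': 245.1722, 'dist': [-0.1959, 0.0, 0.0, 0.0, 0.0], 'position': [0.2071, 0.0056, 1.3828], 'rotation': [-2.9187, -0.0057, -1.5881]}
{'time': 0.1, 'joint_positions': array([ 9.96876387e-01,  8.79100250e-02,  1.37212276e+00, -2.68420414e-05,
        1.68359560e+00, -1.03082501e-01]), 'qvel': array([ 0.00092393, -0.00121902, -0.00345632,  0.00166378, -0.00192354,
        0.00055663]), 'joint_torque': array([ 2.41408175e-03, -3.41251409e+01, -3.03302515e+01,  7.19725876e-02,
        3.03570286e-02, -8.00626049e-05]), 'tool_pos': array([0.24922744, 0.48972721, 0.20439545]), 'ee_rot': array([-3.14140971e+00,  2.02767051e-03,  1.09995608e+00]), 'wrist_force': array([-0.53109136, -0.48940995, -0.22634666]), 'wrist_torque': array([ 0.0268869 , -0.01215831,  0.0272601 ]), 'width': 0.09440194846687149} 0.0188
```

View pics/scene0.png

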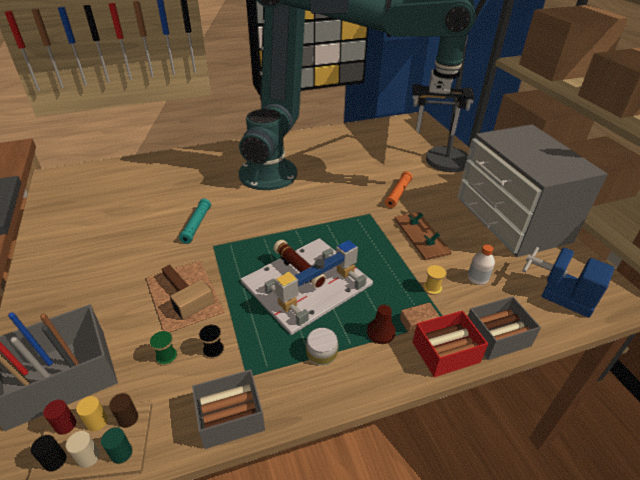

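View pics/top0.png

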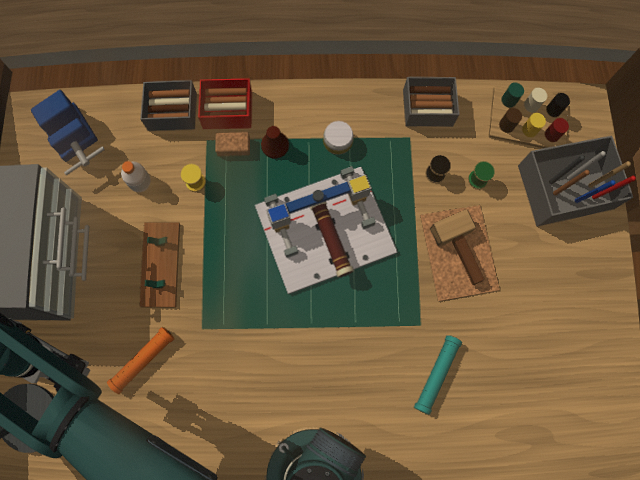

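```bash
cat > h.py <<'E'
from bench import robot, optics, finder
import cv2, numpy as np
from scipy.spatial.transform import Rotation as R
def cam(s):
    Rw=R.from_euler('xyz',s["rotation"]).as_matrix(); 
    return dict(K=np.array([[s["fx"],0,s["cx"]],[0,s["fy"],s["cy"]],[0,0,1]]),d=np.array(s["dist"],float),R=Rw,t=np.array(s["position"]))
def proj(c,P):
    P=np.atleast_2d(P).astype(float); Rc=c["R"].T
    return cv2.projectPoints(P,cv2.Rodrigues(Rc)[0],-Rc@c["t"],c["K"],c["d"])[0][:,0]
def unproj(c,uv,z):
    uv=np.atleast_2d(uv).astype(float)
    n=cv2.undistortPoints(uv[:,None],c["K"],c["d"])[:,0]
    r=np.c_[n,np.ones(len(n))]@c["R"].T
    return c["t"]+r*((z-c["t"][2])/r[:,2])[:,None]
def tf(x,y,yaw,P):
    P=np.atleast_2d(P).astype(float); cs,sn=np.cos(yaw),np.sin(yaw)
    return np.c_[x+cs*P[:,0]-sn*P[:,1],y+sn*P[:,0]+cs*P[:,1],P[:,2]]
E
python3 - <<'E'
from h import *
import pickle
out={}
for c in ("scene","top"):
    s=optics.snapshot(c); out[c]=s
    for l in ["fixture","end_left","end_right","mallet","pad","rack","pipe","bridge","sleeve","bell_blank","spool_black","spool_green","spool_yellow","wax_tin","glue_bottle","sanding_block"]:
        r=finder.masks_of(l,c)
        out[c,l]=r
        print(c,l,[(round(q["p"],2),[int(v) for v in q["extent"]],int(q["pixels"].sum())) for q in r[:3]])
pickle.dump(out,open("m0.pkl","wb"))
E
```

```text
scene fixture [(0.69, [242, 238, 371, 332], 6398), (0.32, [164, 264, 212, 322], 1451)]
scene end_left [(0.91, [276, 241, 357, 312], 1625), (0.2, [393, 212, 450, 258], 1357)]
scene end_right [(0.8, [276, 238, 357, 309], 1689)]
scene mallet [(0.75, [294, 248, 346, 286], 659), (0.65, [164, 266, 216, 317], 1332)]
scene pad [(0.92, [145, 261, 227, 333], 2095)]
scene rack [(0.87, [393, 211, 449, 259], 1442)]
scene pipe [(0.87, [180, 198, 216, 238], 583), (0.83, [275, 239, 326, 286], 621), (0.66, [385, 170, 411, 207], 413)]
scene bridge [(0.96, [296, 252, 346, 285], 569), (0.67, [160, 264, 211, 321], 1447)]
scene sleeve [(0.64, [277, 240, 355, 313], 1941), (0.49, [465, 242, 493, 284], 750), (0.29, [395, 211, 448, 257], 1410)]
scene bell_blank [(0.9, [366, 302, 393, 345], 826)]
scene spool_black [(0.76, [200, 326, 227, 361], 685), (0.59, [245, 239, 370, 332], 6472)]
scene spool_green [(0.65, [152, 331, 176, 364], 648)]
scene spool_yellow [(0.71, [420, 264, 441, 295], 491)]
scene wax_tin [(0.9, [307, 326, 340, 367], 956)]
scene glue_bottle [(0.64, [464, 244, 495, 287], 743)]
scene sanding_blo
[... 627 characters left out ...]
, [107, 326, 174, 392], 1156), (0.72, [412, 334, 461, 418], 1262)]
top bridge [(0.74, [430, 206, 482, 284], 1756), (0.71, [289, 181, 349, 212], 747)]
top sleeve [(0.88, [266, 173, 366, 229], 1708), (0.18, [256, 168, 396, 295], 9913)]
top bell_blank [(0.92, [259, 127, 286, 157], 661), (0.57, [287, 181, 348, 212], 786)]
top spool_black [(0.83, [425, 155, 452, 183], 539)]
top spool_green [(0.73, [469, 160, 494, 188], 516)]
top spool_yellow [(0.96, [181, 164, 204, 191], 449), (0.65, [325, 118, 352, 155], 804)]
top wax_tin [(0.75, [329, 120, 350, 152], 735)]
top glue_bottle [(0.94, [121, 165, 148, 191], 658)]
top sanding_block [(0.81, [217, 132, 248, 156], 733), (0.55, [469, 160, 494, 185], 518)]
```

Run:
```python
from h import *
import pickle
o=pickle.load(open("m0.pkl","rb"))
def crop(c,x,y,w,h,k,n):
    im=o[c]["image"][y:y+h,x:x+w,::-1]
    cv2.imwrite(n,cv2.resize(im,None,fx=k,fy=k,interpolation=cv2.INTER_CUBIC))
crop("top",245,155,160,150,5/1.25,"pics/c1.png")
crop("top",410,195,100,115,5,"pics/c2.png")
crop("scene",230,225,150,120,5,"pics/c3.png")
crop("top",130,210,60,110,5,"pics/c4.png")
```

```text
(no output)
```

View pics/c1.png

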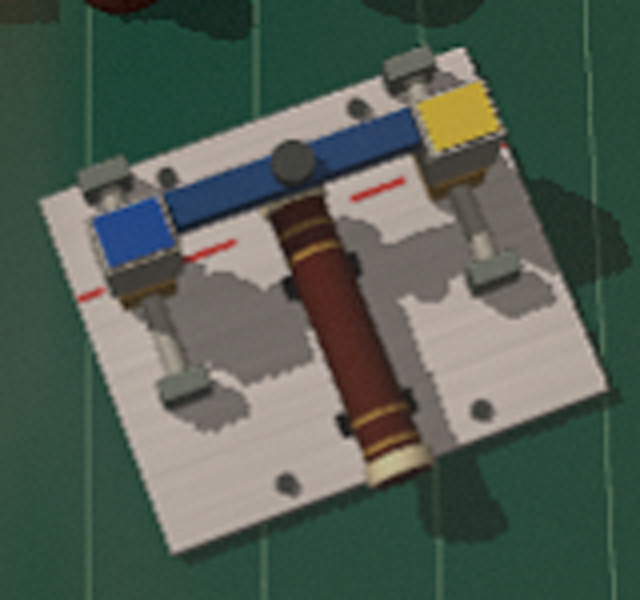

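View pics/c2.png

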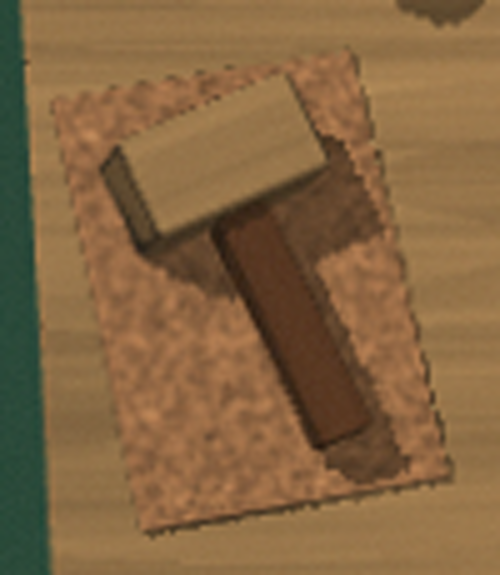

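View pics/c3.png

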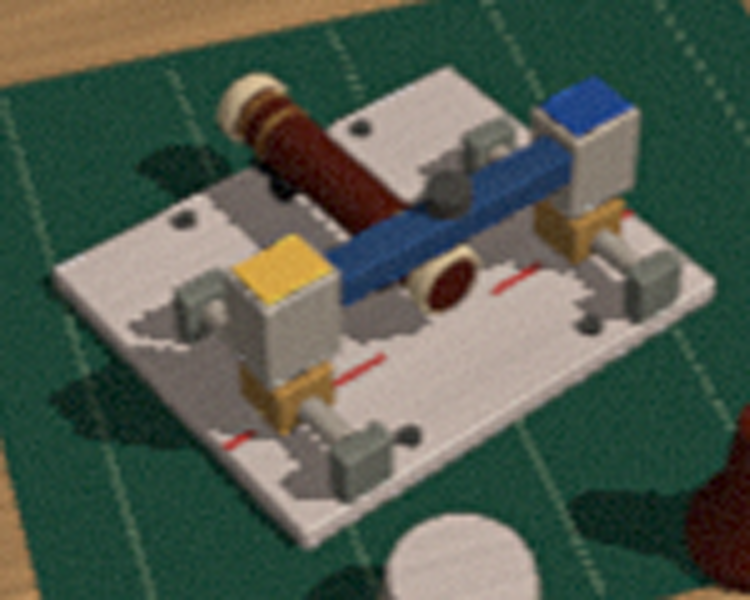

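View pics/c4.png

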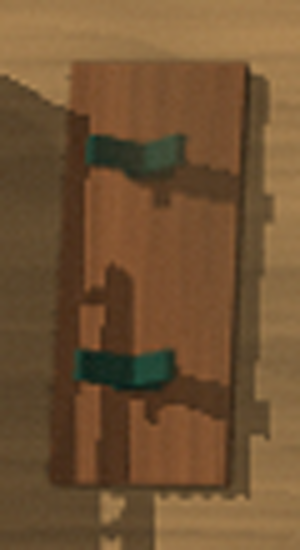

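```bash
cat > fit.py <<'E'
from h import *
import pickle
from scipy.optimize import least_squares
def fit(corr,cams,x0,off=True):
    # corr: (camname, uv, local P)
    def f(p):
        return np.concatenate([(proj(cams[c],tf(*p[:3],P))[0]-uv) for c,uv,P in corr])
    r=least_squares(f,x0,loss='soft_l1'); return r.x,r.fun.reshape(-1,2)
E
python3 - <<'E'
from fit import *
o=pickle.load(open("m0.pkl","rb")); C={c:cam(o[c]) for c in("scene","top")}
c1=lambda u,v:np.array([245+(u+.5)/4-.5,155+(v+.5)/4-.5])
c2=lambda u,v:np.array([410+(u+.5)/5-.5,195+(v+.5)/5-.5])
c3=lambda u,v:np.array([230+(u+.5)/5-.5,225+(v+.5)/5-.5])
c4=lambda u,v:np.array([130+(u+.5)/5-.5,210+(v+.5)/5-.5])
z=.014
B=[(.09,.135,z),(.09,-.135,z),(-.135,-.135,z),(-.135,.135,z)]
T=[c1(40,200),c1(465,48),c1(608,388),c1(172,552)]
S=[c3(715,285),c3(310,533),c3(55,270),c3(450,67)]
ft=[("top",a,b) for a,b in zip(T,B)]; fs=[("scene",a,b) for a,b in zip(S,B)]
for n,cc in (("top",ft),("scene",fs),("both",ft+fs)):
    p,r=fit(cc,C,[.4,0,0.]); print("fixture",n,p.round(4),np.degrees(p[2]).round(2)); print(r.round(1).tolist())
pf=p; np.save("pf.npy",pf)
# mallet
h=.056; M=[(.025,.045,h),(.075,.045,h),(.075,-.045,h),(.025,-.045,h)]
T=[c2(160,238),c2(117,152),c2(288,73),c2(326,155)]
p,r=fit([("top",a,b) for a,b in zip(T,M)],C,[.4,-.3,0.3]);print("mallet head",p.round(4),np.degrees(p[2]).round(2),r.round(1).tolist())
# pad
T=[c2(55,102),c2(352,50),c2(450,470),c2(145,530)]
h=.006;P=[(.105,.075,h),(.105,-.075,h),(-.105,-.075,h),(-.105,.075,h)]
p,r=fit([("top",a,b) for a,b in zip(T,P)],C,[.4,-.3,0.3]);print("pad",p.round(4),np.degrees(p[2]).round(2),r.round(1).tolist())
# rack
T=[c4(72,62),c4(247,65),c4(228,487),c4(50,485)]
h=.012;P=[(.1,.0425,h),(.1,-.0425,h),(-.1,-.0425,h),(-.1,.0425,h)]
p,r=fit([("top",a,b) for a,b in zip(T,P)],C,[.4,.3,0.]);print("rack",p.round(4),np.degrees(p[2]).round(2),r.round(1).tolist())
def tofix(w):
    d=w[:2]-pf[:2];cs,sn=np.cos(pf[2]),np.sin(pf[2]);return np.array([cs*d[0]+sn*d[1],-sn*d[0]+cs*d[1]])
for n,a in (("L",[(93,233),(161,197),(180,249),(114,272)]),("R",[(413,115),(488,83),(505,133),(430,157)])):
    q=np.array([tofix(unproj(C["top"],c1(*t),.110)[0]) for t in a]); print(n,q.round(4).tolist(),q.mean(0).round(4))
E
```

```text
fixture top [ 0.579  -0.0289  0.3463] 19.84
[[-0.4, -0.4], [0.0, -0.8], [0.5, 0.4], [-0.1, 0.7]]
fixture scene [ 0.5807 -0.0284  0.3501] 20.06
[[0.7, -0.7], [-0.5, 0.6], [-0.0, -0.1], [-0.1, -0.1]]
fixture both [ 0.5796 -0.0287  0.3477] 19.92
[[-0.5, -0.6], [-0.1, -1.1], [0.5, 0.0], [-0.1, 0.4], [0.5, -0.8], [-0.9, 0.2], [-0.1, -0.5], [-0.1, -0.3]]
mallet head [ 0.5025 -0.3499  0.4054] 23.23 [[0.4, 0.9], [-0.8, -1.5], [-0.7, -1.0], [1.6, 1.8]]
pad [ 0.4981 -0.3519  0.1539] 8.82 [[-0.7, -1.0], [0.1, -0.4], [0.5, 0.9], [0.0, 0.4]]
rack [ 0.4786  0.3499 -0.0152] -0.87 [[-0.0, 0.3], [0.2, -0.4], [0.2, -0.0], [-0.4, 0.1]]
L [[0.0304, 0.1154], [0.0363, 0.0738], [0.0051, 0.0744], [0.0057, 0.1122]] [0.0194 0.0939]
R [[0.0313, -0.0721], [0.034, -0.1179], [0.0037, -0.1157], [0.0055, -0.0718]] [ 0.0186 -0.0944]
```

Run:
```python
from h import *
import pickle
o=pickle.load(open("m0.pkl","rb"))
im=o["scene"]["image"][255:340,140:235,::-1]
cv2.imwrite("pics/c5.png",cv2.resize(im,None,fx=6,fy=6,interpolation=cv2.INTER_CUBIC))
im=o["scene"]["image"][200:270,380:460,::-1]
cv2.imwrite("pics/c6.png",cv2.resize(im,None,fx=6,fy=6,interpolation=cv2.INTER_CUBIC))
```

```text
(no output)
```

View pics/c5.png

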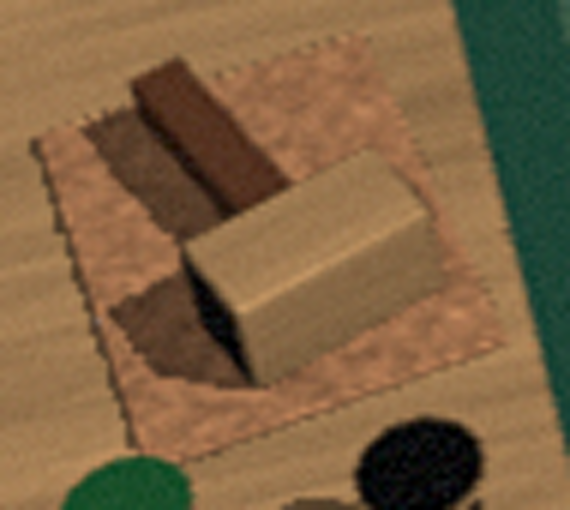

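View pics/c6.png

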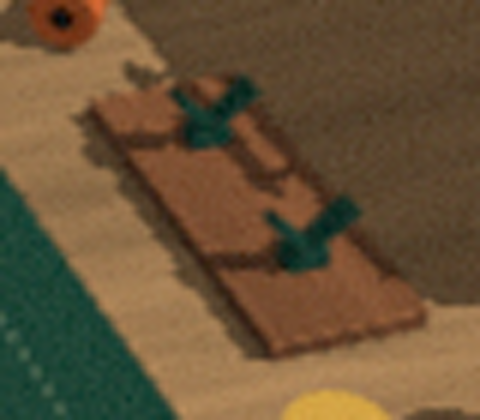

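Run:
```python
from fit import *
o=pickle.load(open("m0.pkl","rb")); C={c:cam(o[c]) for c in("scene","top")}
c2=lambda u,v:np.array([410+(u+.5)/5-.5,195+(v+.5)/5-.5])
c5=lambda u,v:np.array([140+(u+.5)/6-.5,255+(v+.5)/6-.5])
c6=lambda u,v:np.array([380+(u+.5)/6-.5,200+(v+.5)/6-.5])
h=.056; M=[(.025,.045,h),(.075,.045,h),(.075,-.045,h),(.025,-.045,h),(-.09,-.013,.043),(-.09,.013,.043)]
T=[c2(160,238),c2(117,152),c2(288,73),c2(326,155),c2(372,425),c2(318,447)]
S=[c5(370,150),c5(430,210),c5(240,312),c5(185,245),c5(133,83),c5(182,58)]
t=[("top",a,b) for a,b in zip(T,M)]; s=[("scene",a,b) for a,b in zip(S,M)]
for q in (t,s,t+s):
    p,r=fit(q,C,[.5,-.35,.4]);print("mallet",p.round(4),np.degrees(p[2]).round(2),r.round(1).tolist())
h=.012;P=[(.1,.0425,h),(.1,-.0425,h),(-.1,-.0425,h)]
S=[c6(425,315),c6(272,353),c6(92,103)]
p,r=fit([("scene",a,b) for a,b in zip(S,P)],C,[.4,.3,0.]);print("rack",p.round(4),np.degrees(p[2]).round(2),r.round(1).tolist())
```

```text
mallet [ 0.5026 -0.3483  0.3789] 21.71 [[-0.2, 0.3], [-0.9, -2.3], [-0.4, -0.9], [1.4, 2.1], [-0.0, 0.2], [0.7, 0.2]]
mallet [ 0.5059 -0.3495  0.3833] 21.96 [[0.8, -1.1], [1.1, 0.0], [-0.3, 1.0], [-1.0, 0.2], [-0.7, -0.1], [0.2, -0.3]]
mallet [ 0.5037 -0.349   0.3802] 21.79 [[0.0, -0.2], [-0.7, -2.7], [-0.3, -1.4], [1.6, 1.6], [0.2, -0.3], [1.0, -0.3], [0.9, -1.6], [1.2, -0.6], [-0.3, 0.3], [-0.9, -0.5], [-0.4, -0.7], [0.5, -0.9]]
rack [ 0.4821  0.3488 -0.0298] -1.71 [[1.0, 0.3], [-0.4, -0.2], [-0.3, -0.2]]
```

arm_command(plan=[[1, 0.018, -0.06, 0, -10], [1, 0.036, -0.12, 0, -20], [1, 0.054, -0.18, 0, -30], [1, 0.072, -0.24, 0, -40], [1, 0.09, -0.3, 0, -50], [1, 0.108, -0.36, 0, -60], [1, 0.126, -0.42, 0, -70], [1, 0.144, -0.48, 0, -80], [1, 0.162, -0.54, 0, -90], [1, 0.18, -0.6, 0, -100]])

```text
time: 3.05
tool_pos: [0.4294, -0.1106, 0.2059]
ee_rot: [-3.141, -0.001, -0.652]
wrist_force: [0.8, 0.2, 0.9]
width: 0.0938
```

arm_command(plan=[[1, 0.02, -0.059, 0, -10], [1, 0.04, -0.118, 0, -20], [1, 0.061, -0.177, 0, -30], [1, 0.0816, -0.235, 0, -31], [1, 0.0816, -0.235, -0.05, -31], [1, 0.0816, -0.235, -0.1, -31], [1, 0.0816, -0.235, -0.1, -31]])

```text
time: 3.92
tool_pos: [0.5077, -0.3413, 0.0998]
ee_rot: [3.136, 0.01, -1.187]
wrist_force: [-0.1, -0.4, 0.1]
width: 0.0939
```

Run:
```python
from h import *
s=optics.snapshot("scene"); cv2.imwrite("pics/g1.png",cv2.resize(s["image"][180:360,100:300,::-1],None,fx=3.5,fy=3.3))
s=optics.snapshot("top"); cv2.imwrite("pics/g2.png",cv2.resize(s["image"][180:320,380:540,::-1],None,fx=4,fy=4))
o=robot.get_obs(); print(o["tool_pos"],np.degrees(o["ee_rot"]))
```

```text
[ 0.51110528 -0.3436546   0.10665764] [-1.79970871e+02 -5.16544742e-02 -6.79666463e+01]
```

View pics/g1.png

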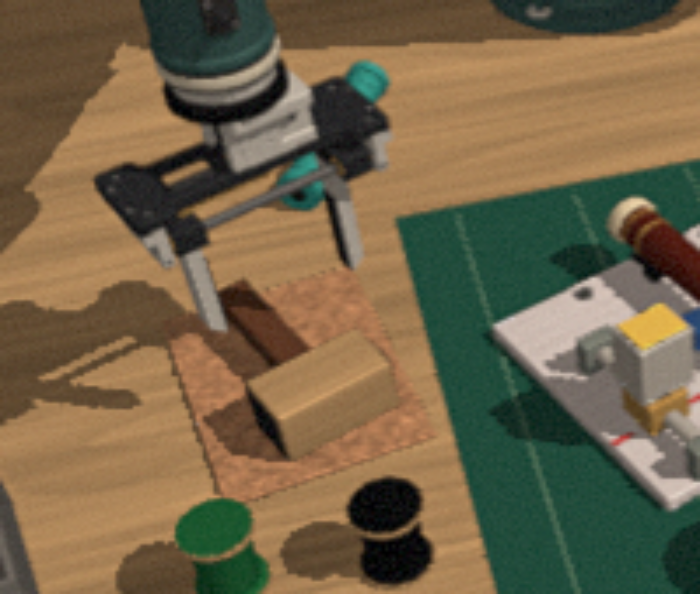

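View pics/g2.png

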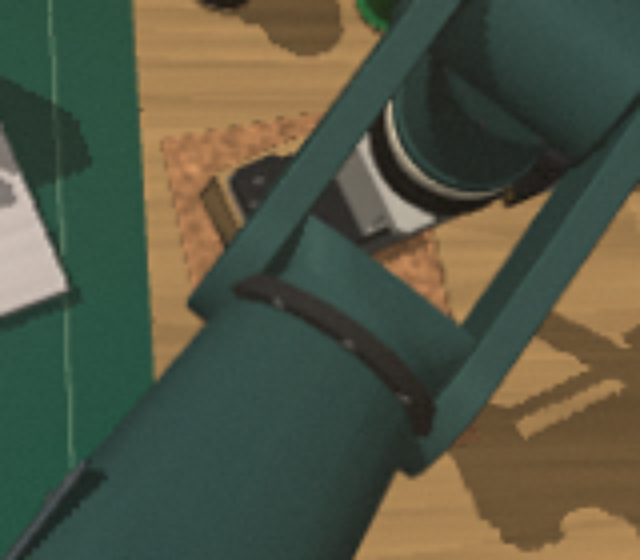

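arm_command(plan=[[1, 0, -0.001, -0.04, 0], [1, 0, -0.001, -0.075, 0], [1, 0, -0.001, -0.093, 0], [1, 0, -0.001, -0.093, 0], [0, 0, -0.001, -0.093, 0], [0, 0, -0.001, -0.093, 0], [0, 0, -0.001, -0.093, 0], [0, 0, -0.001, -0.093, 0], [0, 0, -0.001, -0.093, 0]])

```text
time: 5.15
tool_pos: [0.5107, -0.3444, 0.0125]
ee_rot: [3.142, -0.0, -1.186]
wrist_force: [0.0, 0.6, -0.7]
width: 0.0475
```

Run:
```python
from h import *
s=optics.snapshot("scene"); cv2.imwrite("pics/g3.png",cv2.resize(s["image"][200:340,120:280,::-1],None,fx=4,fy=4))
o=robot.get_obs(); print(o["tool_pos"],np.degrees(o["ee_rot"]),o["width"],o["wrist_force"])
```

```text
[ 0.51063616 -0.34445465  0.01246076] [ 1.79995545e+02 -8.36561213e-04 -6.79741735e+01] 0.043636471190507245 [ 0.25596437  0.14343735 -0.44456656]
```

View pics/g3.png

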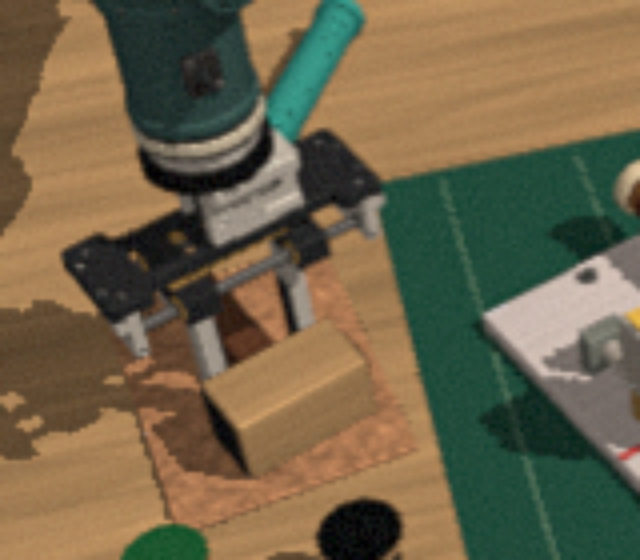

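arm_command(plan=[[0, 0, 0, 0, 0], [0, 0, 0, 0, 0], [0, 0, 0, 0, 0], [0, 0, 0, 0, 0], [0, 0, 0, 0.02, 0], [0, 0, 0, 0.04, 0], [0, 0, 0, 0.04, 0]])

```text
time: 6.08
tool_pos: [0.5125, -0.3459, 0.0563]
ee_rot: [-3.138, -0.006, -1.186]
wrist_force: [0.1, 0.3, -2.3]
width: 0.0258
```

Run:
```python
from h import *
s=optics.snapshot("scene"); cv2.imwrite("pics/g4.png",cv2.resize(s["image"][200:340,120:280,::-1],None,fx=4,fy=4))
o=robot.get_obs(); print(o["tool_pos"],np.degrees(o["ee_rot"]),o["width"],o["wrist_force"],o["wrist_torque"])
```

```text
[ 0.51165041 -0.34520374  0.05467206] [-179.89502974   -0.19590913  -67.97152551] 0.02582361615167466 [-0.34607826  0.70482016 -3.91843173] [-0.04743488  0.25254785 -0.02548541]
```

View pics/g4.png

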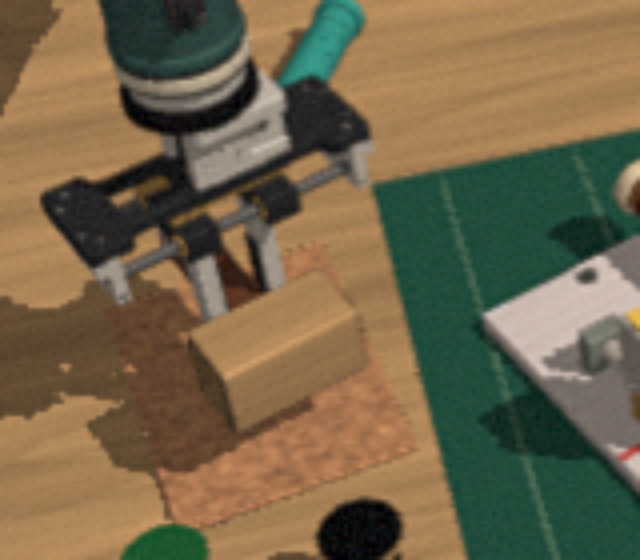

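arm_command(plan=[[0, 0, 0, 0.05, 0], [0, 0, 0.01, 0.1, 8], [0, 0.008, 0.03, 0.12, 18], [0, 0.015, 0.05, 0.12, 28], [0, 0.022, 0.07, 0.12, 38], [0, 0.03, 0.09, 0.12, 48], [0, 0.038, 0.11, 0.12, 58], [0, 0.045, 0.13, 0.12, 68], [0, 0.05, 0.15, 0.12, 78], [0, 0.055, 0.165, 0.12, 87.9]])

```text
time: 7.38
tool_pos: [0.5655, -0.1784, 0.1717]
ee_rot: [-3.14, 0.001, 0.354]
wrist_force: [-0.4, -0.5, -2.9]
width: 0.0258
```

Run:
```python
from h import *
s=optics.snapshot("scene"); cv2.imwrite("pics/g5.png",cv2.resize(s["image"][130:350,180:420,::-1],None,fx=3,fy=2.7))
s=optics.snapshot("top"); cv2.imwrite("pics/g6.png",cv2.resize(s["image"][130:350,180:480,::-1],None,fx=2.6,fy=2.6))
o=robot.get_obs(); print(o["tool_pos"],np.degrees(o["ee_rot"]),o["width"],o["wrist_force"],o["wrist_torque"])
```

```text
[ 0.56572735 -0.17781966  0.17178442] [-1.79922966e+02  2.56135235e-02  2.00420575e+01] 0.025870089589812188 [-0.0236287   0.09357843 -2.14918032] [-0.12167647  0.0113135  -0.03935528]
```

View pics/g5.png

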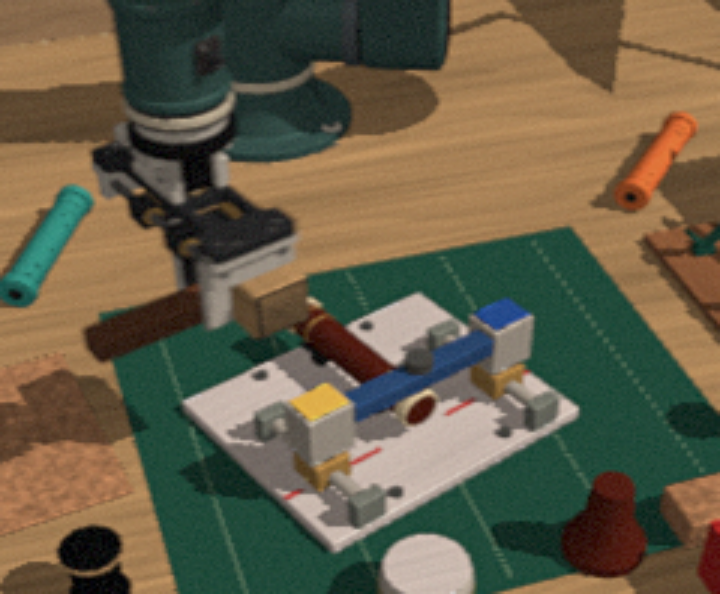

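View pics/g6.png

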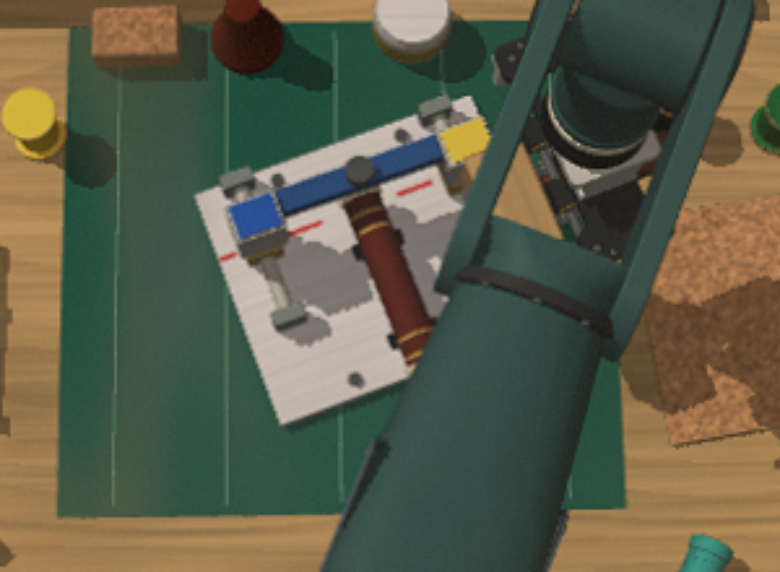

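```bash
cat > ov.py <<'E'
from h import *
def mallet_pts(obs, off=.042, zoff=0.0):
    tp=obs["tool_pos"]; yaw=obs["ee_rot"][2]+np.pi/2
    g=.0188
    # grasp point world, mallet origin = grasp - .008 along x
    P=[(x,y,z) for x in(off-.025,off+.025) for y in(-.045,.045) for z in(-.025,.025)]
    w=tf(tp[0],tp[1],yaw,P); w[:,2]+=tp[2]+g+zoff
    return w
def draw(im,c,w,col,k,ox,oy):
    q=(proj(c,w)-[ox,oy]+.5)*k-.5
    for i in range(8):
        for j in range(i):
            if bin(i^j).count("1")==1: cv2.line(im,tuple(int(v) for v in q[i].round()),tuple(int(v) for v in q[j].round()),col,1)
E
python3 - <<'E'
from ov import *
s=optics.snapshot("scene"); c=cam(s); ox,oy,w,h,k=205,210,100,75,8
im=cv2.resize(s["image"][oy:oy+h,ox:ox+w,::-1],None,fx=k,fy=k,interpolation=cv2.INTER_CUBIC)
cv2.imwrite("pics/g7a.png",im)
draw(im,c,mallet_pts(robot.get_obs()),(0,255,0),k,ox,oy)
cv2.imwrite("pics/g7.png",im)
E
```

```text
(no output)
```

View pics/g7.png

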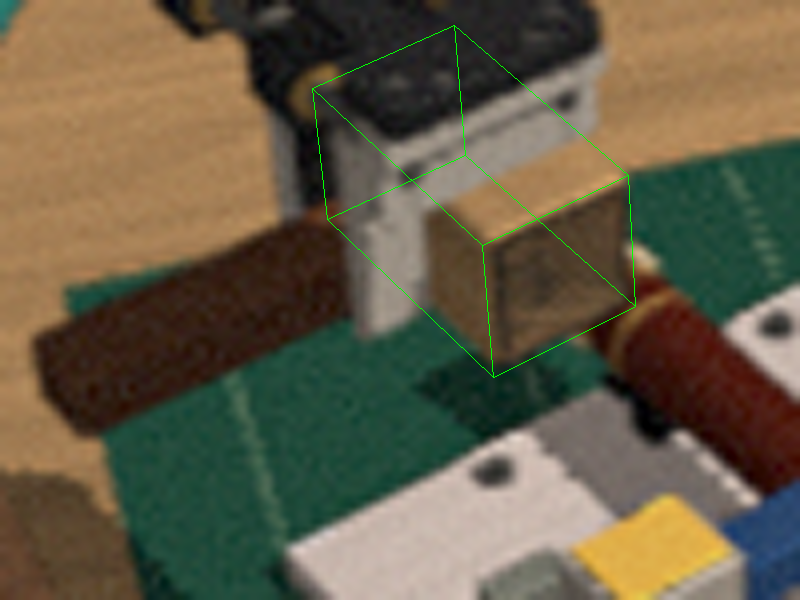

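arm_command(plan=[[0, 0.001, -0.002, -0.05, 0], [0, 0.001, -0.002, -0.085, 0], [0, 0.001, -0.002, -0.1, 0], [0, 0.001, -0.002, -0.1, 0], [0, 0.0104, 0.0014, -0.1, 0], [0, 0.0151, 0.0031, -0.1, 0], [0, 0.0189, 0.0045, -0.1, 0], [0, 0.0226, 0.0058, -0.1, 0]])

```text
time: 8.52
tool_pos: [0.5887, -0.1738, 0.073]
ee_rot: [3.141, -0.0, 0.348]
wrist_force: [-3.1, -2.7, -0.8]
width: 0.0257
```

```bash
cat > st.py <<'E'
from ov import *
import sys
pf=np.load("pf.npy")
o=robot.get_obs(); d=o["tool_pos"][:2]-pf[:2];c,s_=np.cos(pf[2]),np.sin(pf[2])
g=np.array([c*d[0]+s_*d[1],-s_*d[0]+c*d[1]])
F=o["wrist_force"]
print("t",o["time"],"fix",g.round(4),"face x",round(g[0]+.045,4),"z",o["tool_pos"].round(4),"yaw",np.degrees(o["ee_rot"][2]).round(2),"Fx",round(c*F[0]+s_*F[1],1),"Fz",round(F[2],1),o["width"].round(4),o["wrist_torque"].round(2))
n=sys.argv[1]
s=optics.snapshot("scene"); cc=cam(s); ox,oy,w,h,k=235,205,140,115,5.5
im=cv2.resize(s["image"][oy:oy+h,ox:ox+w,::-1],None,fx=k,fy=k,interpolation=cv2.INTER_CUBIC)
cv2.imwrite(f"pics/{n}.png",im)
E
python3 st.py s1
```

```text
Traceback (most recent call last):
  File "st.py", line 7, in <module>
    print("t",o["time"],"fix",g.round(4),"face x",round(g[0]+.045,4),"z",o["tool_pos"].round(4),"yaw",np.degrees(o["ee_rot"][2]).round(2),"Fx",round(c*F[0]+s_*F[1],1),"Fz",round(F[2],1),o["width"].round(4),o["wrist_torque"].round(2))
                                                                                                                                                                                          ^^^^^^^^^^^^^^^^
AttributeError: 'float' object has no attribute 'round'
```

```bash
sed -i 's/o\["width"\].round(4)/round(o["width"],4)/' st.py; python3 st.py s1
```

```text
t 8.525 fix [-0.0409 -0.1395] face x 0.0041 z [ 0.5887 -0.1738  0.073 ] yaw 19.94 Fx -3.8 Fz -0.8 0.0257 [-0.67  0.64  0.12]
```

View pics/s1.png

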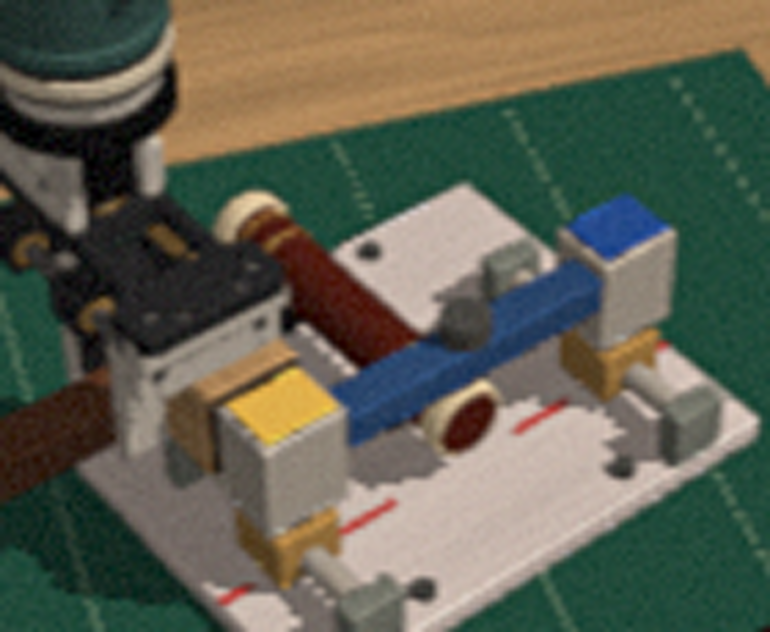

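arm_command(plan=[[0, 0.0033, 0.0012, 0, 0], [0, 0.0066, 0.0024, 0, 0], [0, 0.0066, 0.0024, 0, 0]])

```text
time: 8.95
tool_pos: [0.593, -0.1728, 0.0725]
ee_rot: [3.141, 0.005, 0.348]
wrist_force: [-5.9, -3.9, -0.9]
width: 0.0257
```

```bash
python3 st.py s2
```

```text
t 8.95 fix [-0.0365 -0.1401] face x 0.0085 z [ 0.593  -0.1728  0.0725] yaw 19.92 Fx -6.9 Fz -0.9 0.0257 [-0.63  0.9   0.29]
```

View pics/s2.png

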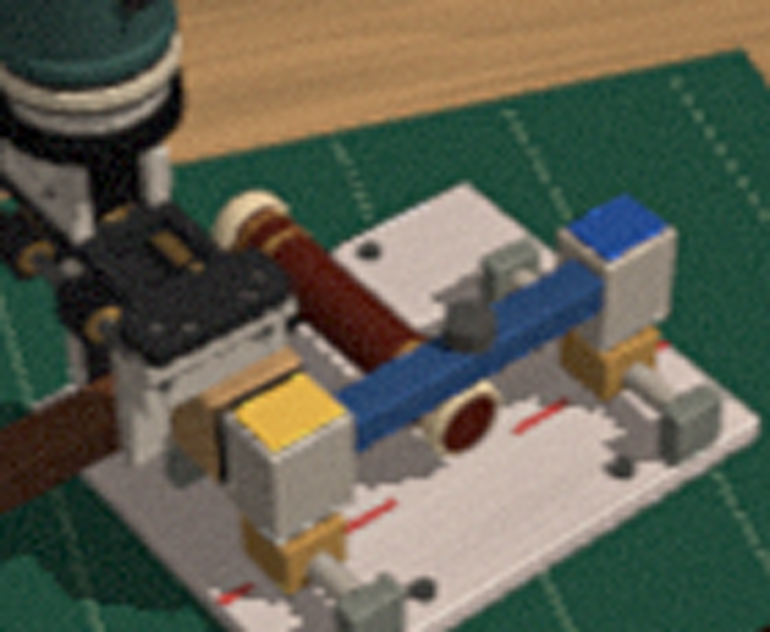

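arm_command(plan=[[0, 0.002, 0.0007, 0, 0], [0, 0.0038, 0.0014, 0, 0], [0, 0.0038, 0.0014, 0, 0], [0, -0.013, -0.005, 0, 0], [0, -0.022, -0.008, 0.01, 0], [0, -0.022, -0.008, 0.05, 0]])

```text
time: 9.75
tool_pos: [0.5705, -0.1785, 0.1202]
ee_rot: [-3.137, 0.005, 0.347]
wrist_force: [-0.9, -0.1, -2.5]
width: 0.026
```

```bash
python3 st.py s3
```

```text
t 9.75 fix [-0.0596 -0.1378] face x -0.0146 z [ 0.5705 -0.1785  0.1202] yaw 19.88 Fx -0.9 Fz -2.5 0.026 [-0.13 -0.08 -0.  ]
```

View pics/s3.png

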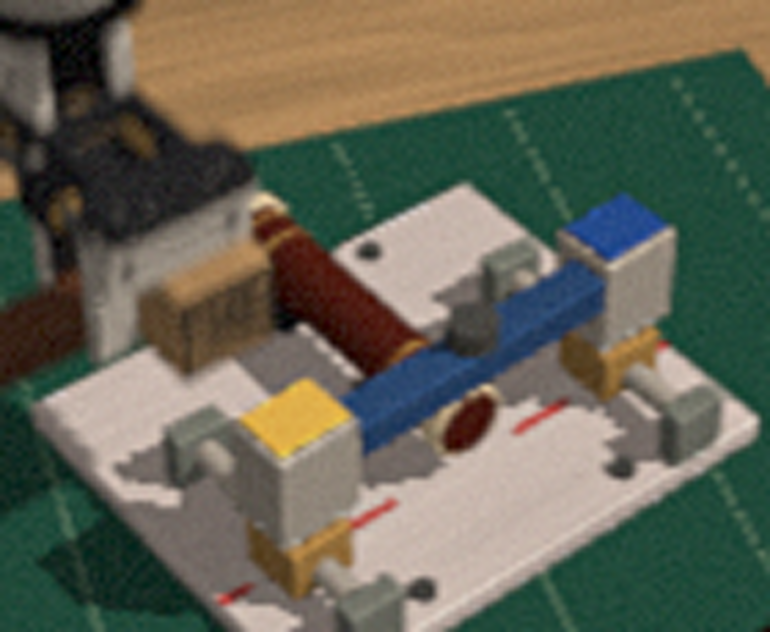

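```bash
cat > ends.py <<'E'
from h import *
import pickle
pf=np.load("pf.npy")
def tofix(w):
    d=w[:2]-pf[:2];cs,sn=np.cos(pf[2]),np.sin(pf[2]);return np.array([cs*d[0]+sn*d[1],-sn*d[0]+cs*d[1]])
def ends(s):
    c=cam(s); hsv=cv2.cvtColor(s["image"],cv2.COLOR_RGB2HSV).astype(int); out={}
    for n,yl in (("L",.095),("R",-.095)):
        ctr=proj(c,tf(*pf,[(.03,yl,.11)]))[0]
        H,S,V=hsv[...,0],hsv[...,1],hsv[...,2]
        m=((H>105)&(H<125)&(S>150)&(V>125)) if n=="L" else ((H>15)&(H<32)&(S>130)&(V>150))
        yy,xx=np.mgrid[:480,:640]; m&=(abs(xx-ctr[0])<28)&(abs(yy-ctr[1])<28)
        nn,lab,st,cen=cv2.connectedComponentsWithStats(m.astype(np.uint8))
        if nn<2: out[n]=None; continue
        i=1+np.argmax(st[1:,4])
        out[n]=(int(st[i,4]),(tofix(unproj(c,cen[i],.110)[0])-[.018,0]).round(4).tolist(),cen[i].round(1).tolist())
    return out
if __name__=="__main__":
    o=pickle.load(open("m0.pkl","rb"))
    for n in("scene","top"):
        print(n,"t0",ends(o[n])); print(n,"now",ends(optics.snapshot(n)))
E
python3 ends.py
```

```text
scene t0 {'L': (99, [0.0027, 0.0965], [346.7, 245.8]), 'R': (148, [0.0017, -0.094], [286.0, 278.4])}
scene now {'L': (100, [0.0022, 0.0966], [346.6, 245.7]), 'R': (150, [0.0106, -0.0939], [288.2, 280.5])}
top t0 {'L': (191, [0.0057, 0.0952], [277.6, 212.4]), 'R': (211, [0.004, -0.0952], [359.2, 183.6])}
top now {'L': (200, [0.0053, 0.0949], [277.9, 212.6]), 'R': (214, [0.0128, -0.0951], [357.7, 180.1])}
```

arm_command(plan=[[0, -0.02, 0.05, 0.01, 0], [0, -0.04, 0.105, 0.01, 0], [0, -0.06, 0.155, 0.01, 0], [0, -0.0695, 0.1788, 0, 0], [0, -0.0695, 0.1788, -0.025, 0], [0, -0.0695, 0.1788, -0.0475, 0], [0, -0.0695, 0.1788, -0.0475, 0]])

```text
time: 10.78
tool_pos: [0.5007, 0.0002, 0.0715]
ee_rot: [-3.138, 0.006, 0.348]
wrist_force: [-0.7, -0.9, -3.3]
width: 0.026
```

```bash
python3 st.py s4
```

```text
t 10.775 fix [-0.0643  0.054 ] face x -0.0193 z [5.007e-01 2.000e-04 7.150e-02] yaw 19.95 Fx -1.0 Fz -3.3 0.026 [-0.14  0.01  0.04]
```

View pics/s4.png

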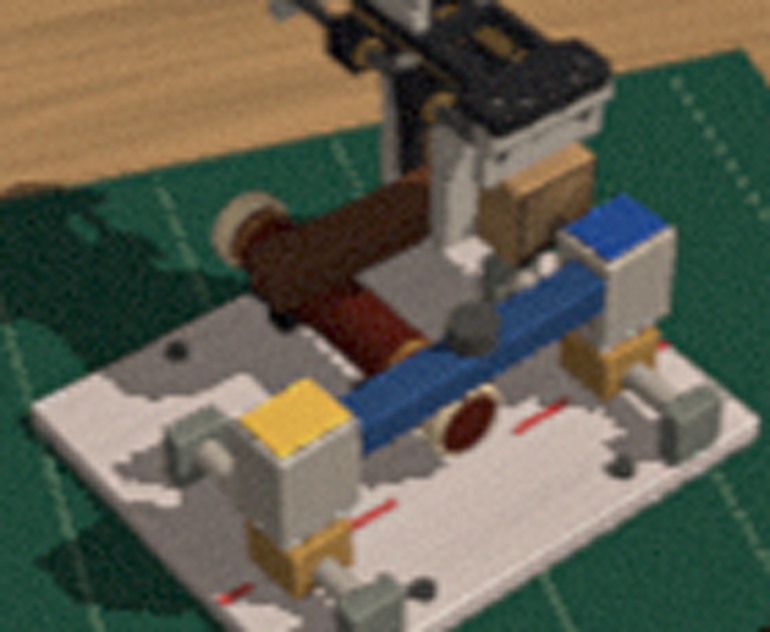

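arm_command(plan=[[0, 0.0113, 0.0041, 0, 0], [0, 0.016, 0.0058, 0, 0], [0, 0.0197, 0.0072, 0, 0], [0, 0.0235, 0.0085, 0, 0], [0, 0.0273, 0.0099, 0, 0], [0, 0.031, 0.0112, 0, 0], [0, 0.0348, 0.0126, 0, 0], [0, 0.0366, 0.0133, 0, 0], [0, 0.0366, 0.0133, 0, 0]])

```text
time: 11.95
tool_pos: [0.5381, 0.0122, 0.0752]
ee_rot: [-3.141, 0.005, 0.348]
wrist_force: [-6.3, -2.1, 1.5]
width: 0.0256
```

```bash
python3 st.py s5; python3 ends.py | grep scene
```

```text
t 11.95 fix [-0.025   0.0526] face x 0.02 z [0.5381 0.0122 0.0752] yaw 19.93 Fx -6.7 Fz 1.5 0.0256 [-0.29  1.01  0.12]
scene t0 {'L': (99, [0.0027, 0.0965], [346.7, 245.8]), 'R': (148, [0.0017, -0.094], [286.0, 278.4])}
scene now {'L': (97, [0.0177, 0.0957], [350.4, 249.0]), 'R': (159, [0.0102, -0.0953], [287.7, 280.6])}
```

View pics/s5.png

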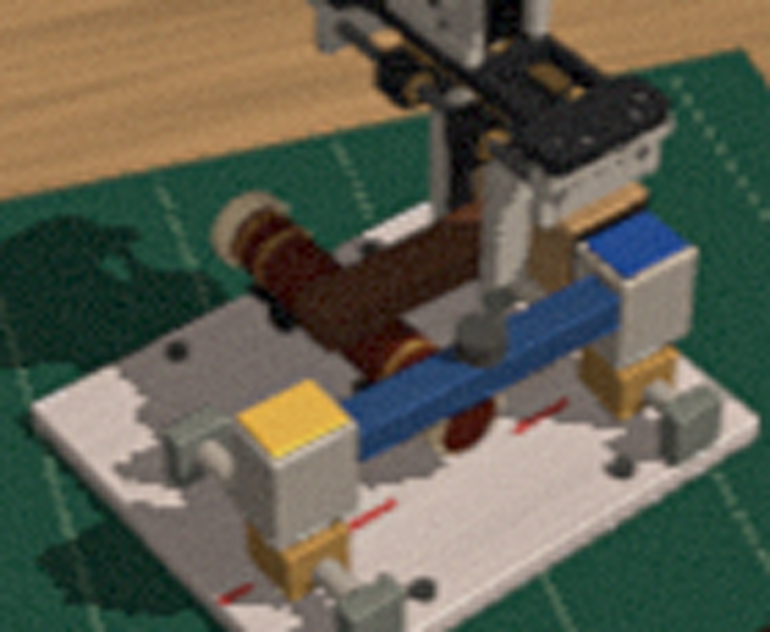

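arm_command(plan=[[0, -0.014, -0.005, 0, 0], [0, -0.0273, -0.01, 0.005, 0], [0, -0.0273, -0.01, 0.045, 0], [0, -0.008, -0.063, 0.05, 0], [0, 0.012, -0.118, 0.05, 0], [0, 0.031, -0.17, 0.05, 0], [0, 0.0376, -0.189, 0.04, 0], [0, 0.0376, -0.189, 0.01, 0], [0, 0.0376, -0.189, -0.002, 0], [0, 0.0376, -0.189, -0.002, 0]])

```text
time: 13.35
tool_pos: [0.5763, -0.175, 0.0717]
ee_rot: [-3.139, 0.002, 0.349]
wrist_force: [0.1, 0.0, -2.5]
width: 0.0259
```

```bash
python3 st.py s6; python3 ends.py | grep now
```

```text
t 13.35 fix [-0.0529 -0.1365] face x -0.0079 z [ 0.5763 -0.175   0.0717] yaw 19.97 Fx 0.1 Fz -2.5 0.0259 [-0.09 -0.01  0.02]
scene now {'L': (103, [0.0169, 0.0956], [350.1, 248.8]), 'R': (160, [0.0102, -0.0954], [287.6, 280.6])}
top now {'L': (203, [0.02, 0.094], [275.9, 206.4]), 'R': (209, [0.013, -0.0957], [357.8, 179.9])}
```

View pics/s6.png

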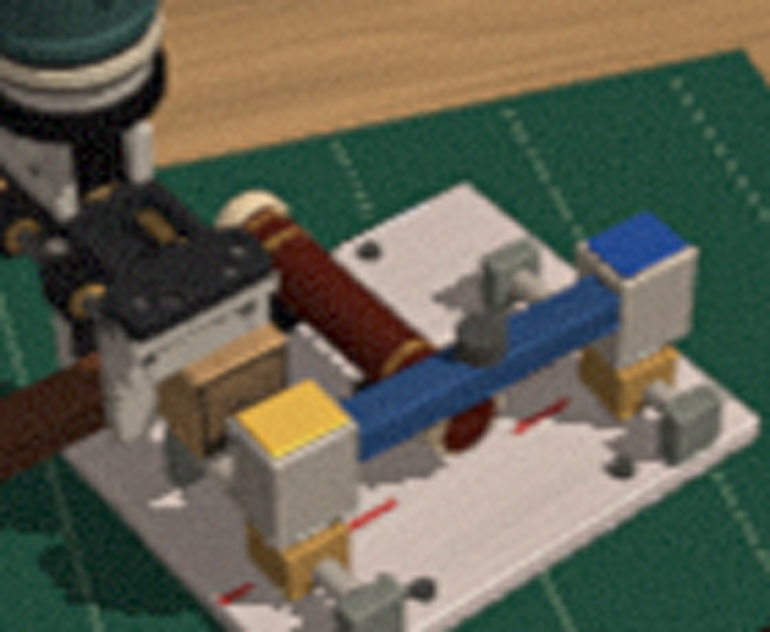

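arm_command(plan=[[0, 0.0094, 0.0034, 0, 0], [0, 0.0141, 0.0051, 0, 0], [0, 0.0179, 0.0065, 0, 0], [0, 0.0216, 0.0078, 0, 0], [0, 0.0254, 0.0092, 0, 0], [0, 0.0291, 0.0106, 0, 0], [0, 0.0329, 0.0119, 0, 0], [0, 0.0348, 0.0126, 0, 0], [0, 0.0348, 0.0126, 0, 0]])

```text
time: 14.62
tool_pos: [0.6107, -0.166, 0.0733]
ee_rot: [3.139, 0.005, 0.347]
wrist_force: [-6.1, -4.9, 0.3]
width: 0.0257
```

```bash
python3 st.py s7; python3 ends.py | grep now
```

```text
t 14.625 fix [-0.0175 -0.1397] face x 0.0275 z [ 0.6107 -0.166   0.0733] yaw 19.9 Fx -7.4 Fz 0.3 0.0257 [-0.84  0.92  0.3 ]
scene now {'L': (104, [0.0172, 0.0953], [350.1, 248.9]), 'R': (158, [0.0254, -0.0953], [291.5, 284.3])}
top now {'L': (199, [0.0202, 0.0941], [275.8, 206.3]), 'R': (126, [0.0308, -0.0896], [352.3, 173.7])}
```

View pics/s7.png

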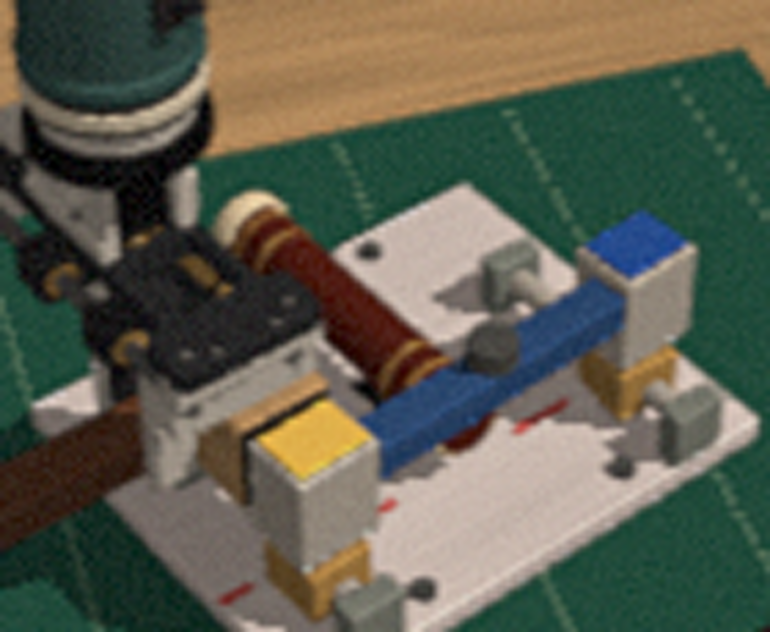

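arm_command(plan=[[0, -0.014, -0.005, 0, 0], [0, -0.0259, -0.0094, 0.005, 0], [0, -0.0259, -0.0094, 0.045, 0], [0, -0.045, 0.044, 0.05, 0], [0, -0.064, 0.097, 0.05, 0], [0, -0.083, 0.149, 0.05, 0], [0, -0.092, 0.173, 0.04, 0], [0, -0.092, 0.173, 0.01, 0], [0, -0.092, 0.173, -0.002, 0], [0, -0.092, 0.173, -0.002, 0]])

```text
time: 16.02
tool_pos: [0.5195, 0.0092, 0.0702]
ee_rot: [-3.141, 0.002, 0.347]
wrist_force: [0.8, 0.1, -2.2]
width: 0.0259
```

```bash
python3 st.py s8; python3 ends.py | grep now
```

```text
t 16.025 fix [-0.0436  0.0561] face x 0.0014 z [0.5195 0.0092 0.0702] yaw 19.89 Fx 0.8 Fz -2.2 0.0259 [-0.08  0.03  0.  ]
scene now {'L': (102, [0.0176, 0.096], [350.4, 248.9]), 'R': (155, [0.0257, -0.0951], [291.6, 284.4])}
top now {'L': None, 'R': (212, [0.028, -0.0959], [355.4, 173.8])}
```

View pics/s8.png

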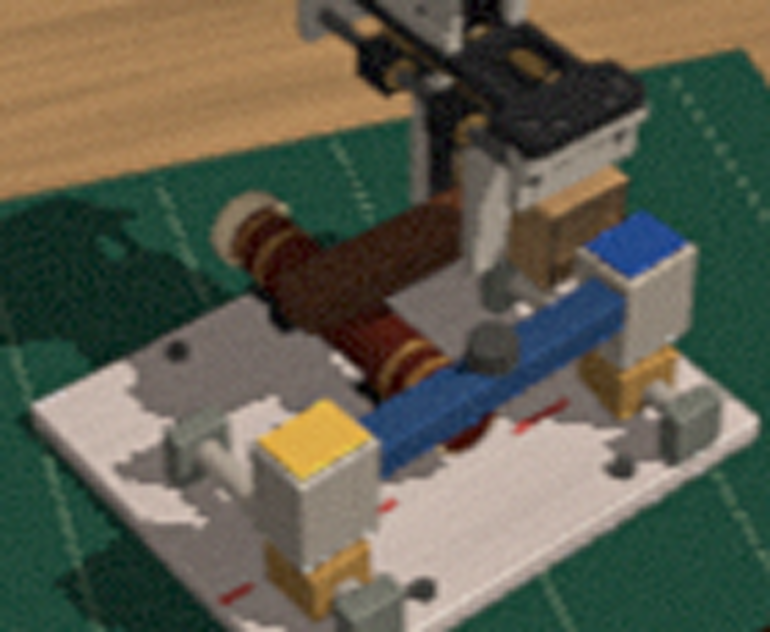

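arm_command(plan=[[0, 0.0094, 0.0034, 0, 0], [0, 0.0132, 0.0048, 0, 0], [0, 0.017, 0.0061, 0, 0], [0, 0.0207, 0.0075, 0, 0], [0, 0.0244, 0.0088, 0, 0], [0, 0.0282, 0.0102, 0, 0], [0, 0.0291, 0.0106, 0, 0], [0, 0.0291, 0.0106, 0, 0]])

```text
time: 17.18
tool_pos: [0.5478, 0.0188, 0.071]
ee_rot: [3.141, 0.005, 0.348]
wrist_force: [-6.2, -4.1, 0.8]
width: 0.0259
```

```bash
python3 st.py s9; python3 ends.py | grep now
```

```text
t 17.175 fix [-0.0137  0.0554] face x 0.0313 z [0.5478 0.0188 0.071 ] yaw 19.91 Fx -7.2 Fz 0.8 0.0259 [-0.66  0.84  0.07]
scene now {'L': (103, [0.0285, 0.0942], [352.8, 251.4]), 'R': (156, [0.0253, -0.097], [290.9, 284.6])}
top now {'L': (64, [0.0296, 0.0892], [276.5, 201.7]), 'R': (212, [0.0278, -0.0976], [356.2, 173.7])}
```

View pics/s9.png

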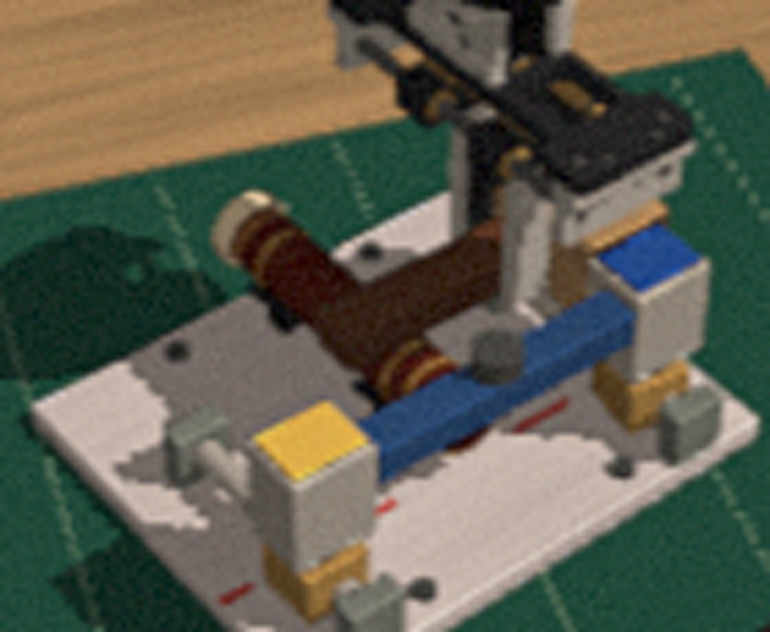

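arm_command(plan=[[0, -0.014, -0.005, 0, 0], [0, -0.0259, -0.0094, 0.005, 0], [0, -0.0259, -0.0094, 0.045, 0], [0, -0.007, -0.062, 0.05, 0], [0, 0.012, -0.115, 0.05, 0], [0, 0.031, -0.168, 0.05, 0], [0, 0.04, -0.191, 0.04, 0], [0, 0.04, -0.191, 0.01, 0], [0, 0.04, -0.191, 0.002, 0], [0, 0.04, -0.191, 0.002, 0]])

```text
time: 18.58
tool_pos: [0.5887, -0.1699, 0.0723]
ee_rot: [-3.14, 0.001, 0.349]
wrist_force: [1.0, 1.3, -2.4]
width: 0.0257
```

```bash
python3 st.py s10; python3 ends.py | grep now
```

```text
t 18.575 fix [-0.0396 -0.1359] face x 0.0054 z [ 0.5887 -0.1699  0.0723] yaw 19.97 Fx 1.4 Fz -2.4 0.0257 [-0.15 -0.08 -0.03]
scene now {'L': (105, [0.028, 0.0943], [352.7, 251.3]), 'R': (157, [0.0254, -0.0971], [290.9, 284.6])}
top now {'L': (198, [0.031, 0.0924], [274.9, 201.6]), 'R': (201, [0.0284, -0.0968], [355.7, 173.6])}
```

View pics/s10.png

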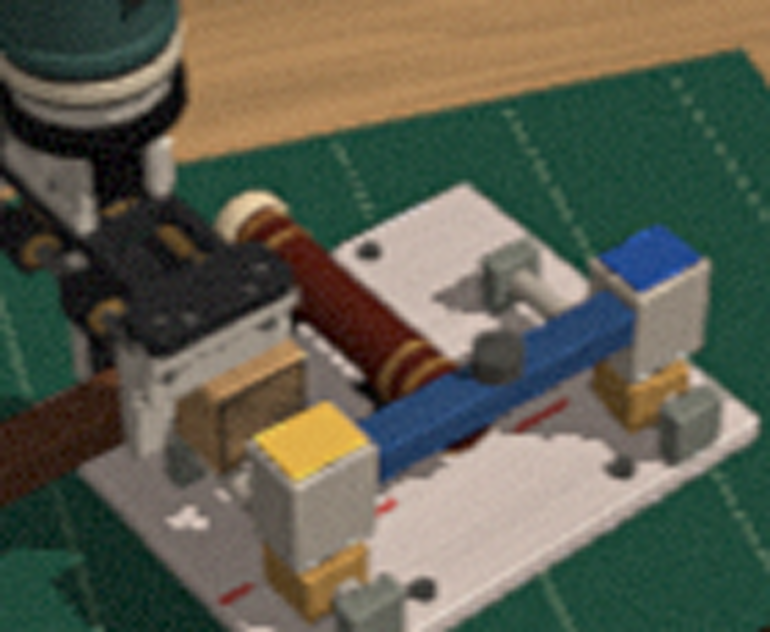

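arm_command(plan=[[0, 0.0085, 0.0031, 0, 0], [0, 0.0122, 0.0044, 0, 0], [0, 0.016, 0.0058, 0, 0], [0, 0.0197, 0.0071, 0, 0], [0, 0.0235, 0.0085, 0, 0], [0, 0.0263, 0.0095, 0, 0], [0, 0.0263, 0.0095, 0, 0], [0, 0.012, 0.0044, 0, 0], [0, -0.005, -0.0018, 0.005, 0], [0, -0.005, -0.0018, 0.06, 0]])

```text
time: 19.98
tool_pos: [0.5779, -0.1715, 0.1263]
ee_rot: [-3.131, 0.012, 0.346]
wrist_force: [0.4, -0.7, -2.5]
width: 0.0258
```

```bash
python3 st.py s11; python3 ends.py | grep now
```

```text
t 19.975 fix [-0.0503 -0.1337] face x -0.0053 z [ 0.5779 -0.1715  0.1263] yaw 19.85 Fx 0.2 Fz -2.5 0.0258 [-0.15 -0.13 -0.01]
scene now {'L': (107, [0.0282, 0.0946], [352.8, 251.3]), 'R': (153, [0.0291, -0.0967], [292.0, 285.5])}
top now {'L': (200, [0.031, 0.0924], [274.9, 201.6]), 'R': (210, [0.0314, -0.0975], [355.5, 172.3])}
```

View pics/s11.png

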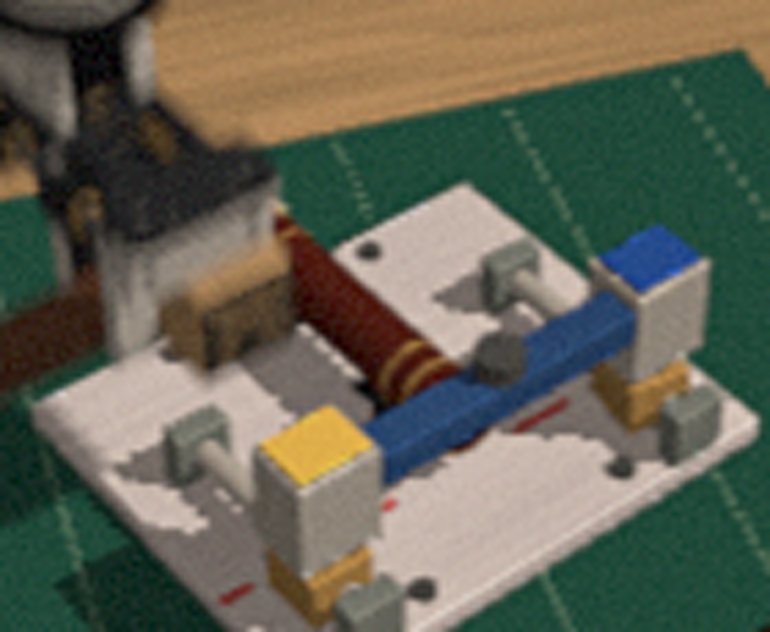

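arm_command(plan=[[0, 0, -0.005, 0.05, 0], [0, -0.005, -0.02, 0.05, -10], [0, -0.013, -0.04, 0.05, -20], [0, -0.02, -0.06, 0.05, -30], [0, -0.03, -0.08, 0.05, -40], [0, -0.037, -0.1, 0.05, -50], [0, -0.045, -0.12, 0.05, -60], [0, -0.052, -0.14, 0.05, -70], [0, -0.06, -0.157, 0.05, -80], [0, -0.067, -0.173, 0.05, -87.9]])

```text
time: 21.38
tool_pos: [0.5163, -0.346, 0.1813]
ee_rot: [3.14, 0.002, -1.191]
wrist_force: [0.7, 0.2, -2.7]
width: 0.0257
```

arm_command(plan=[[0, 0, 0, -0.04, 0], [0, 0, 0, -0.08, 0], [0, 0, 0, -0.11, 0], [0, 0, 0, -0.11, 0]])

```text
time: 21.88
tool_pos: [0.5144, -0.3436, 0.068]
ee_rot: [3.137, 0.009, -1.187]
wrist_force: [-1.1, 0.2, -2.1]
width: 0.0259
```

Run:
```python
from h import *
s=optics.snapshot("top"); cv2.imwrite("pics/t1.png",cv2.resize(s["image"][150:310,240:400,::-1],None,fx=3.7,fy=3.7,interpolation=cv2.INTER_CUBIC))
s=optics.snapshot("scene"); cv2.imwrite("pics/t2.png",cv2.resize(s["image"][200:340,120:280,::-1],None,fx=4,fy=4))
o=robot.get_obs(); print(o["time"],o["tool_pos"],np.degrees(o["ee_rot"]),o["width"],o["wrist_force"])
```

```text
21.975 [ 0.51730124 -0.34573384  0.07307771] [ 1.79994644e+02  1.42591609e-02 -6.79785691e+01] 0.02577815873755718 [ 0.012501    0.29163666 -2.11157106]
```

View pics/t1.png

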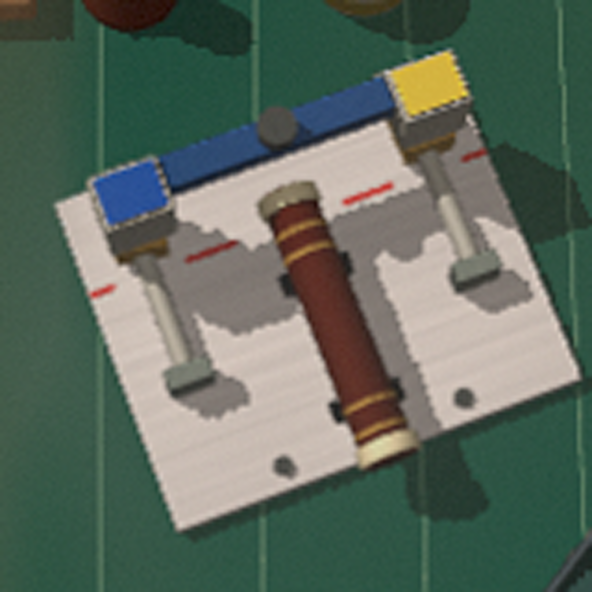

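View pics/t2.png

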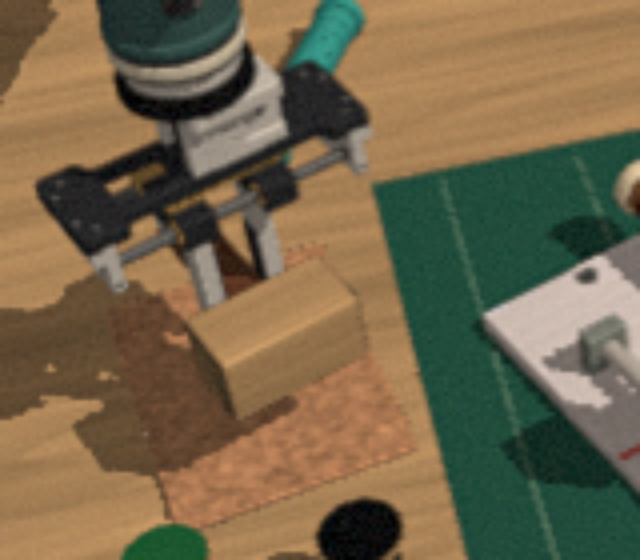

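arm_command(plan=[[0, -0.0065, 0.001, -0.025, 0], [0, -0.0065, 0.001, -0.045, 0], [0, -0.0065, 0.001, -0.053, 0], [0, -0.0065, 0.001, -0.057, 0], [0, -0.0065, 0.001, -0.06, 0], [0, -0.0065, 0.001, -0.06, 0]])

```text
time: 22.72
tool_pos: [0.5113, -0.345, 0.0134]
ee_rot: [-3.141, -0.001, -1.186]
wrist_force: [0.1, -0.1, -2.6]
width: 0.0258
```

arm_command(plan=[[0, 0, 0, -0.001, 0], [0, 0, 0, -0.002, 0], [0, 0, 0, -0.002, 0]])

```text
time: 23.1
tool_pos: [0.5114, -0.3451, 0.0124]
ee_rot: [-3.141, -0.001, -1.186]
wrist_force: [-2.2, 2.4, 3.2]
width: 0.0256
```

On the pad now. Release and rise.

arm_command(plan=[[0.3, 0, 0, 0, 0], [1, 0, 0, 0, 0], [1, 0, 0, 0, 0], [1, 0, 0, 0, 0], [1, 0, 0, 0, 0], [1, 0, 0, 0, 0], [1, 0, 0, 0.03, 0], [1, 0, 0, 0.08, 0], [1, 0, 0, 0.14, 0], [1, 0, 0, 0.2, 0]])

```text
time: 24.35
tool_pos: [0.5107, -0.3446, 0.2127]
ee_rot: [3.142, 0.0, -1.186]
wrist_force: [0.6, -1.1, 0.4]
width: 0.0939
```

Run:
```python
from fit import *
s=optics.snapshot("scene"); cv2.imwrite("pics/u1.png",cv2.resize(s["image"][200:340,120:280,::-1],None,fx=4,fy=4)); S={"scene":s,"top":optics.snapshot("top")}
cv2.imwrite("pics/u2.png",S["top"]["image"][:,:,::-1])
o=robot.get_obs(); print(o["time"],o["tool_pos"],np.degrees(o["ee_rot"]),o["width"],o["wrist_force"])
cs={n:cam(S[n]) for n in S}; pf=np.load("pf.npy")
for n in S:
    for r in finder.masks_of("pipe",n)[:3]:
        e=r["extent"]; m=r["pixels"]; yy,xx=np.nonzero(m); cen=np.array([xx.mean(),yy.mean()])
        pc=cv2.minAreaRect(np.c_[xx,yy].astype(np.float32)); box=cv2.boxPoints(pc)
        w=unproj(cs[n],cen,.05)[0]; ax=box[1]-box[0]; ax2=box[2]-box[1]; ax=ax if np.linalg.norm(ax)>np.linalg.norm(ax2) else ax2
        w2=unproj(cs[n],np.array(pc[0])+np.array([ax/2,-ax/2]),.05)
        print(n,round(r["p"],2),cen.round(0),w.round(4),"ends",w2.round(3).tolist())
print("pred pipe",tf(*pf,[(-.058,0,.05)]))
```

```text
24.45 [ 0.51391457 -0.3470901   0.22121349] [-179.52146458   -0.87161186  -67.97426788] 0.0938269727369389 [0.05179505 0.36507684 0.44209703]
scene 0.93 [195. 221.] [ 0.2602 -0.2832  0.05  ] ends [[0.156, -0.234, 0.05], [0.345, -0.328, 0.05]]
scene 0.86 [294. 258.] [ 0.5065 -0.054   0.05  ] ends [[0.585, -0.029, 0.05], [0.429, -0.082, 0.05]]
scene 0.84 [398. 188.] [0.2925 0.3601 0.05  ] ends [[0.212, 0.442, 0.05], [0.365, 0.286, 0.05]]
top 0.76 [140. 360.] [0.2558 0.3776 0.05  ] ends [[0.32, 0.314, 0.05], [0.191, 0.444, 0.05]]
top 0.71 [331. 237.] [ 0.5261 -0.0486  0.05  ] ends [[0.44, -0.079, 0.05], [0.615, -0.016, 0.05]]
top 0.68 [430. 400.] [ 0.1603 -0.2552  0.05  ] ends [[0.198, -0.294, 0.05], [0.134, -0.237, 0.05]]
pred pipe [[ 0.52503879 -0.04841344  0.05      ]]
```

View pics/u1.png

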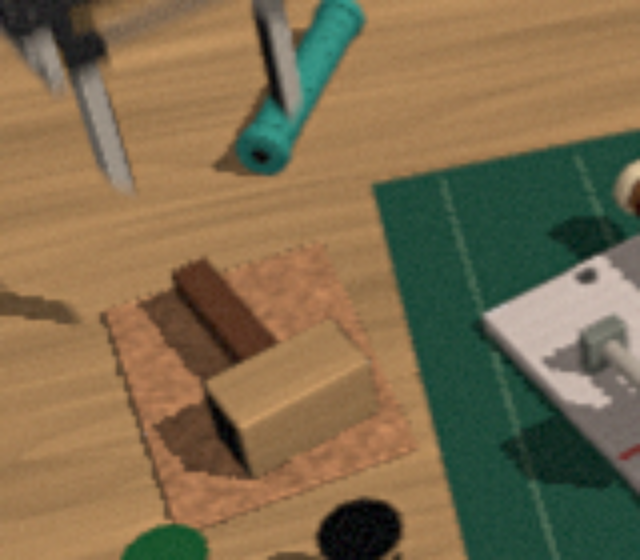

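View pics/u2.png

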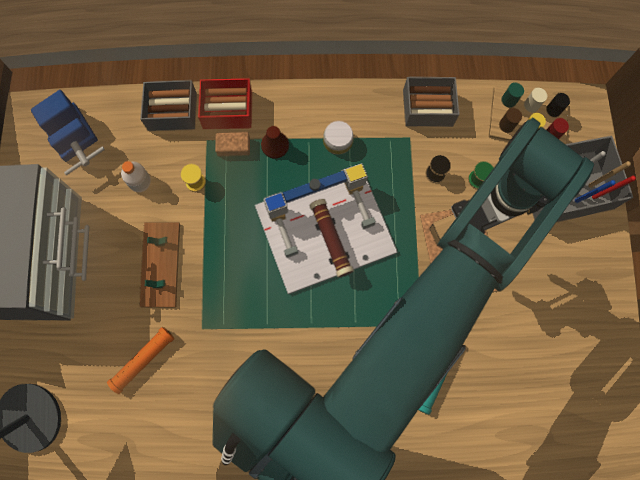

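arm_command(plan=[[1, 0.002, 0.06, 0, -2.1], [1, 0.005, 0.12, 0, -2.1], [1, 0.008, 0.18, 0, -2.1], [1, 0.011, 0.24, 0, -2.1], [1, 0.0135, 0.297, 0, -2.1], [1, 0.0135, 0.297, -0.05, -2.1], [1, 0.0135, 0.297, -0.1, -2.1], [1, 0.0135, 0.297, -0.1, -2.1], [1, 0.0135, 0.297, -0.1, -2.1]])

```text
time: 25.68
tool_pos: [0.5247, -0.048, 0.1115]
ee_rot: [-3.142, -0.0, -1.223]
wrist_force: [1.2, 0.6, 1.0]
width: 0.0941
```

```bash
python3 st.py v1; python3 ends.py | grep now
```

```text
t 25.675 fix [-0.0581  0.0005] face x -0.0131 z [ 0.5247 -0.048   0.1115] yaw -70.09 Fx 1.3 Fz 1.0 0.0941 [-0.04  0.16 -0.01]
scene now {'L': (106, [0.0283, 0.0944], [352.8, 251.4]), 'R': (151, [0.0291, -0.0964], [292.0, 285.4])}
top now {'L': (201, [0.0309, 0.0923], [274.9, 201.6]), 'R': None}
```

View pics/v1.png

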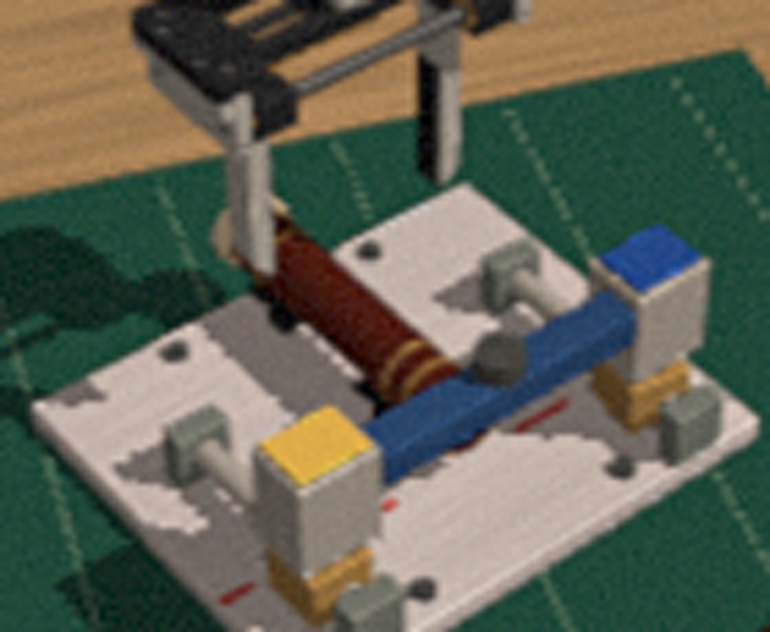

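Aligned over the dark red pipe. Descend to TCP z 0.031 and close.

arm_command(plan=[[1, 0, 0, -0.04, 0], [1, 0, 0, -0.07, 0], [1, 0, 0, -0.0805, 0], [1, 0, 0, -0.0805, 0], [0.3, 0, 0, -0.0805, 0], [0, 0, 0, -0.0805, 0], [0, 0, 0, -0.0805, 0], [0, 0, 0, -0.0805, 0], [0, 0, 0, -0.0805, 0], [0, 0, 0, -0.0805, 0]])

```text
time: 27.08
tool_pos: [0.5244, -0.0478, 0.0305]
ee_rot: [3.142, -0.0, -1.223]
wrist_force: [-0.6, 0.2, -0.6]
width: 0.038
```

arm_command(plan=[[0, 0, 0, 0, 0], [0, 0, 0, 0, 0], [0, 0, 0, 0, 0]])

```text
time: 27.45
tool_pos: [0.5248, -0.0486, 0.0306]
ee_rot: [-3.141, -0.002, -1.223]
wrist_force: [1.3, -3.2, -0.4]
width: 0.0332
```

```bash
python3 st.py v2
```

```text
t 27.45 fix [-0.0582 -0.0001] face x -0.0132 z [ 0.5248 -0.0486  0.0306] yaw -70.09 Fx 0.1 Fz -0.4 0.0332 [-0.79 -0.07 -0.05]
```

View pics/v2.png

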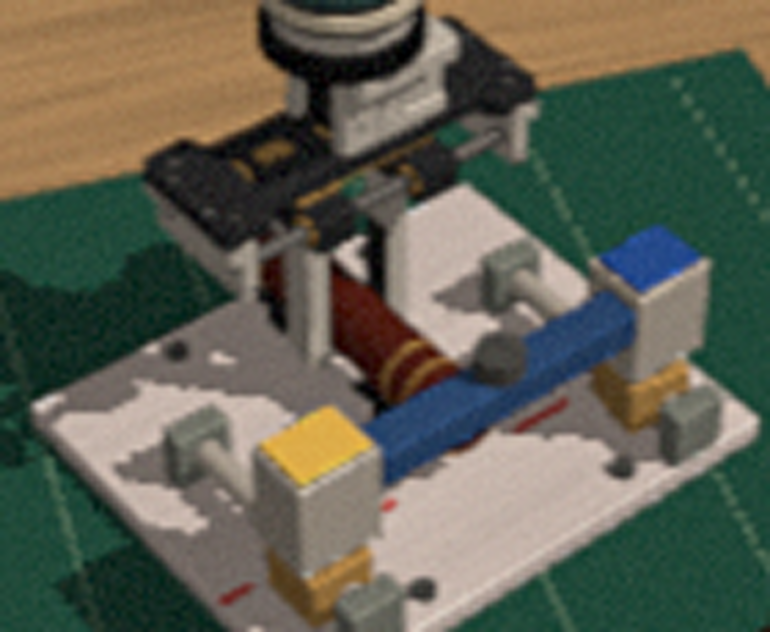

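arm_command(plan=[[0, 0, 0, 0.008, 0], [0, -0.001, 0, 0.025, 0], [0, -0.002, -0.001, 0.045, 0], [0, -0.003, -0.001, 0.07, 0], [0, -0.003, -0.001, 0.1, 0], [0, -0.003, -0.001, 0.13, 0], [0, -0.003, -0.001, 0.15, 0], [0, -0.003, -0.001, 0.15, 0]])

```text
time: 28.5
tool_pos: [0.5226, -0.0484, 0.1836]
ee_rot: [-3.137, -0.002, -1.222]
wrist_force: [0.7, -0.6, -1.6]
width: 0.0332
```

```bash
python3 - <<'E'
from h import *
s=optics.snapshot("scene"); cv2.imwrite("pics/w1.png",cv2.resize(s["image"][130:350,200:440,::-1],None,fx=3,fy=2.7))
o=robot.get_obs(); print(o["time"],o["tool_pos"],np.degrees(o["ee_rot"]),o["width"],o["wrist_force"],o["wrist_torque"])
E
python3 ends.py|grep now
```

```text
28.55 [ 0.52170603 -0.04834723  0.18166975] [-1.79892006e+02 -2.84617459e-02 -7.00458300e+01] 0.033318786217536485 [-0.50697355  0.24081522 -2.02601442] [ 0.00050899  0.18048347 -0.04523388]
scene now {'L': (106, [0.0283, 0.0945], [352.8, 251.4]), 'R': (150, [0.0294, -0.0967], [292.0, 285.6])}
top now {'L': (200, [0.0309, 0.0924], [274.9, 201.6]), 'R': None}
```

View pics/w1.png

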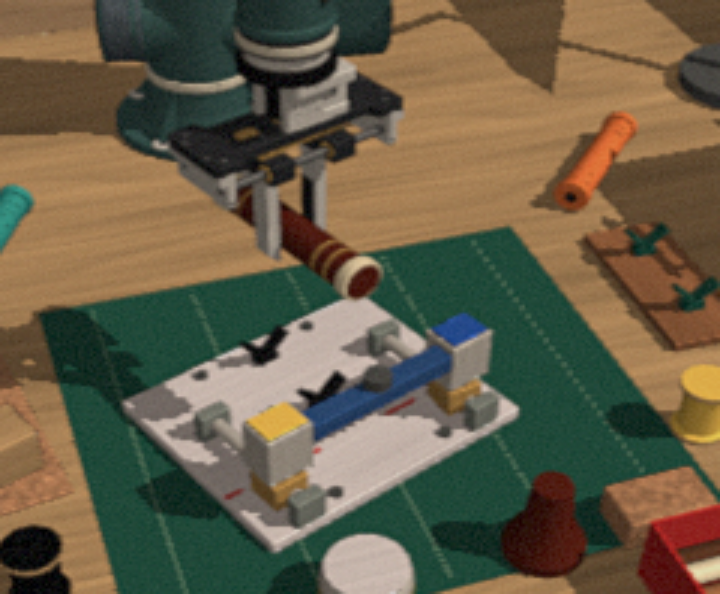

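arm_command(plan=[[0, -0.006, 0.04, 0, -3], [0, -0.012, 0.095, 0, -7], [0, -0.018, 0.15, 0, -11], [0, -0.024, 0.205, 0, -15], [0, -0.03, 0.26, 0, -18], [0, -0.036, 0.315, 0, -21], [0, -0.04, 0.37, 0, -21], [0, -0.042, 0.398, 0, -21], [0, -0.042, 0.398, -0.04, -21], [0, -0.042, 0.398, -0.06, -21]])

```text
time: 29.9
tool_pos: [0.4772, 0.3489, 0.1162]
ee_rot: [3.136, -0.004, -1.588]
wrist_force: [0.1, 0.2, -3.6]
width: 0.0335
```

Run:
```python
from h import *
o=robot.get_obs(); print(o["time"],o["tool_pos"],np.degrees(o["ee_rot"]),o["width"],o["wrist_force"])
S={n:optics.snapshot(n) for n in("scene","top")}
for n,(ox,oy,w,h,k) in {"scene":(360,150,130,120,5),"top":(90,180,150,150,4)}.items():
    im=cv2.resize(S[n]["image"][oy:oy+h,ox:ox+w,::-1],None,fx=k,fy=k,interpolation=cv2.INTER_CUBIC); c=cam(S[n])
    for P in [(.05,0,.026),(-.05,0,.026)]+[(sx*.057,sy*.022,.049) for sx in(1,-1) for sy in(1,-1)]+[(sx*.1,sy*.0425,.012) for sx in(1,-1) for sy in(1,-1)]:
        q=(proj(c,tf(.480,.3495,np.radians(-1.1),[P]))[0]-[ox,oy]+.5)*k-.5
        cv2.circle(im,tuple(int(v) for v in q.round()),3,(0,255,255),-1)
    cv2.imwrite(f"pics/x_{n}.png",im)
```

```text
29.9 [0.4771892  0.34888268 0.11615358] [179.65523044  -0.20444889 -90.99460123] 0.03351303466646933 [ 0.12594517  0.22096157 -3.60530097]
```

View pics/x_scene.png

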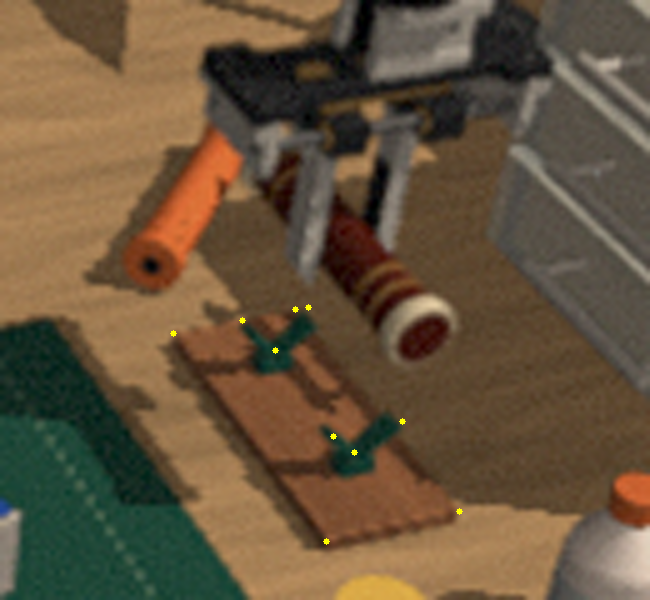

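View pics/x_top.png

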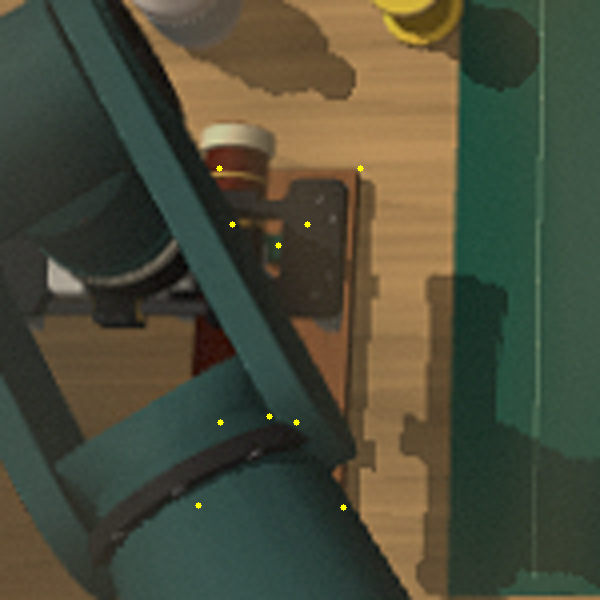

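arm_command(plan=[[0, 0, 0, -0.01, 0], [0, 0, 0, -0.01, 0], [0, 0, 0, -0.01, 0]])

```text
time: 30.38
tool_pos: [0.48, 0.3494, 0.1115]
ee_rot: [-3.14, 0.001, -1.59]
wrist_force: [-0.1, -0.3, -1.7]
width: 0.0329
```

Run:
```python
from h import *
o=robot.get_obs(); print(o["time"],o["tool_pos"],np.degrees(o["ee_rot"]),o["width"],o["wrist_force"])
S={n:optics.snapshot(n) for n in("scene","top")}
tp=o["tool_pos"]; yaw=o["ee_rot"][2]+np.pi/2
for n,(ox,oy,w,h,k) in {"scene":(360,150,130,120,5),"top":(90,180,150,150,4)}.items():
    im=cv2.resize(S[n]["image"][oy:oy+h,ox:ox+w,::-1],None,fx=k,fy=k,interpolation=cv2.INTER_CUBIC); c=cam(S[n])
    a=np.linspace(0,2*np.pi,24)
    for ex in(-.09,.09):
        P=tf(tp[0],tp[1],yaw,np.c_[0*a+ex,.02*np.cos(a),.02*np.sin(a)+tp[2]+.0188])
        q=(proj(c,P)-[ox,oy]+.5)*k-.5
        cv2.polylines(im,[q.round().astype(np.int32)],True,(0,255,255),1)
    cv2.imwrite(f"pics/y_{n}.png",im)
```

```text
30.375 [0.47998003 0.3493918  0.11147078] [-1.79921390e+02  4.56545593e-02 -9.10868107e+01] 0.03293863790939473 [-0.12116979 -0.30318979 -1.69378187]
```

View pics/y_scene.png

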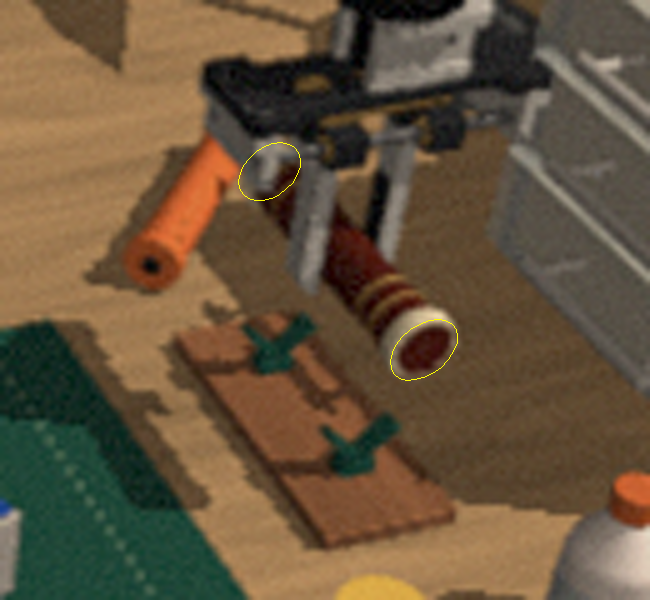

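View pics/y_top.png

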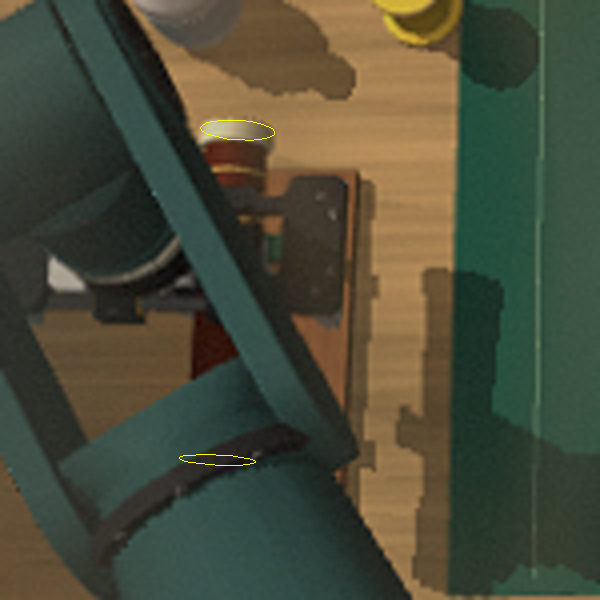

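arm_command(plan=[[0, 0, 0, -0.025, 0], [0, 0, 0, -0.045, 0], [0, 0, 0, -0.06, 0], [0, 0, 0, -0.068, 0], [0, 0, 0, -0.073, 0], [0, 0, 0, -0.077, 0], [0, 0, 0, -0.0795, 0], [0, 0, 0, -0.081, 0], [0, 0, 0, -0.081, 0]])

```text
time: 31.6
tool_pos: [0.4802, 0.3504, 0.0312]
ee_rot: [-3.139, 0.002, -1.589]
wrist_force: [-1.0, 2.7, 4.4]
width: 0.0335
```

Run:
```python
from h import *
o=robot.get_obs(); print(o["time"],o["tool_pos"],np.degrees(o["ee_rot"]),o["width"],o["wrist_force"],o["wrist_torque"])
s=optics.snapshot("scene"); cv2.imwrite("pics/z1.png",cv2.resize(s["image"][150:270,360:490,::-1],None,fx=5,fy=5,interpolation=cv2.INTER_CUBIC))
```

```text
31.6 [0.4802126  0.35039274 0.03116666] [-1.79871657e+02  1.43021315e-01 -9.10622547e+01] 0.033545843724781324 [-1.00835116  2.73234689  4.41656875] [ 0.31323826  0.40110393 -0.00772045]
```

View pics/z1.png

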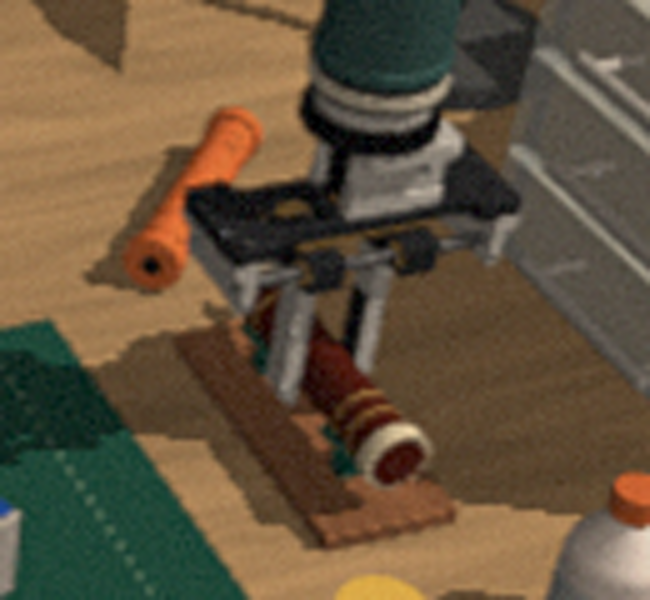

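arm_command(plan=[[0.4, 0, 0, 0, 0], [0.6, 0, 0, 0, 0], [1, 0, 0, 0, 0], [1, 0, 0, 0, 0], [1, 0, 0, 0, 0], [1, 0, 0, 0, 0], [1, 0, 0, 0.02, 0], [1, 0, 0, 0.06, 0], [1, 0, 0, 0.12, 0], [1, 0, 0, 0.18, 0]])

```text
time: 32.9
tool_pos: [0.4791, 0.349, 0.2109]
ee_rot: [3.141, -0.0, -1.59]
wrist_force: [0.8, 1.0, -0.2]
width: 0.0941
```

arm_command(plan=[[1, -0.03, -0.04, 0.02, 0], [1, -0.06, -0.09, 0.02, 0], [1, -0.09, -0.14, 0.02, 0], [1, -0.12, -0.19, 0.02, 0], [1, -0.12, -0.19, 0.02, 0], [1, -0.12, -0.19, 0.02, 0]])

```text
time: 33.65
tool_pos: [0.3599, 0.1595, 0.2299]
ee_rot: [-3.14, 0.001, -1.59]
wrist_force: [0.4, -0.0, 0.2]
width: 0.0941
```

```bash
python3 - <<'E'
from h import *
o=robot.get_obs(); print(o["time"],o["tool_pos"],o["width"],o["wrist_force"])
s=optics.snapshot("scene"); cv2.imwrite("pics/f1.png",s["image"][:,:,::-1])
cv2.imwrite("pics/f2.png",cv2.resize(s["image"][180:270,370:470,::-1],None,fx=6,fy=6,interpolation=cv2.INTER_CUBIC))
s=optics.snapshot("top"); cv2.imwrite("pics/f3.png",s["image"][:,:,::-1])
c=cam(s)
for r in finder.masks_of("pipe","top")[:4]:
    yy,xx=np.nonzero(r["pixels"]); print(round(r["p"],2),[int(v) for v in r["extent"]],unproj(c,[xx.mean(),yy.mean()],.055)[0].round(4))
E
python3 ends.py | grep now
```

```text
33.65 [0.35990987 0.15953005 0.22991964] 0.0941293268254944 [ 0.35128576 -0.01843031  0.21675942]
0.98 [103, 325, 169, 391] [0.2512 0.3814 0.055 ]
0.65 [414, 334, 460, 418] [ 0.2164 -0.2739  0.055 ]
0.63 [142, 217, 170, 303] [0.5149 0.3517 0.055 ]
scene now {'L': (100, [0.0284, 0.0943], [352.8, 251.4]), 'R': (149, [0.0295, -0.0967], [292.1, 285.6])}
top now {'L': (197, [0.031, 0.0926], [274.8, 201.6]), 'R': (210, [0.0314, -0.0977], [355.6, 172.2])}
```

View pics/f1.png

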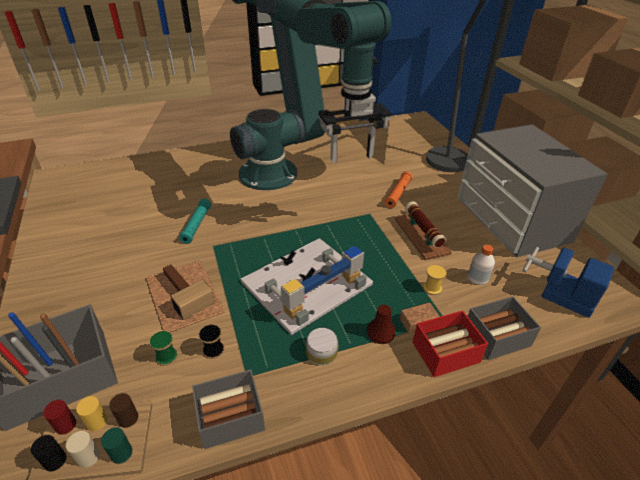

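View pics/f2.png

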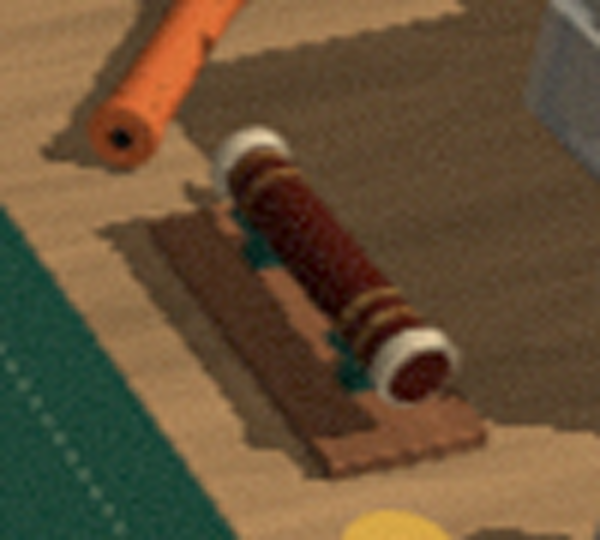

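View pics/f3.png

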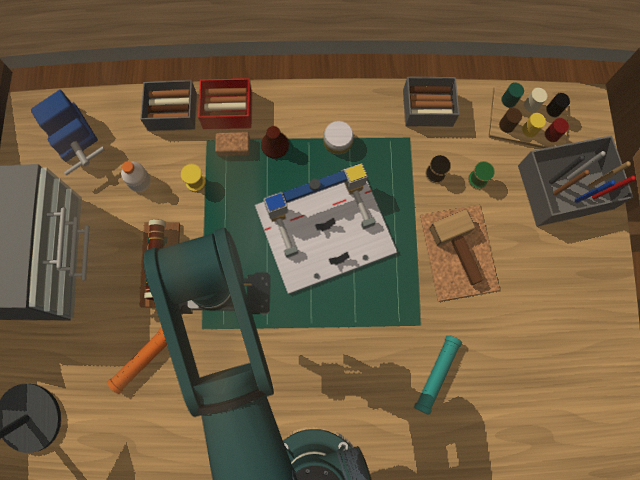

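```bash
python3 -c "
from bench import robot
print(robot.close_job())"
```

```text
the job is handed in; nothing more can be done
None
```

The crosshead is freed, the mallet is back on its cork pad, and the dark red pipe lies in the green saddles of the rack. I handed the job in after about 34 s of the 72 s allowed.

- **Taps:** I used the mallet in the order right, left, right, left, right, as slow taps that read about 7 N at the wrist. The ends were never more than about 10 mm out of line.
- **Crosshead:** In the last pictures both ends sit about 28–31 mm along, past the 24 mm red lines and within about 1 mm of each other. The two cameras differed by 2–3 mm on the absolute figure, so the true clearance past the lines is about 4–7 mm.
- **Pipe:** The last scene view shows it seated in both saddles. I could not check its position along the rack from above, because the arm partly hid it in that view. By the arm's own reading it was set down within about 1 mm of where I had measured the seat. The two cameras disagreed by about 3 mm on the seat's position along the rack.
- **Grip:** You asked for at least 50 N on the mallet, but the interface fixes the grip at 30 N. I gripped it about 8 mm nearer the head to make up for that, and saw no slip.
- **Everything else:** Nothing else on the bench shows any visible move, and the gripper ended open and clear of everything.

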